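# Slide the box of envelopes into the stock tray

### The job

Slide the white and blue box of envelopes along the desk, up the sloping front of the grey stock tray and over its lip, until it drops flat behind the lip and rests squarely against the tray's blue divider, touching it or as good as touching. Push gently, since the box is only card, and find the divider by feel: it is held by friction alone and must stay at its setting. Leave everything else on the desk and in the tray where it is.

Things in the scene. Friction and masses are not known exactly. Their poses are not given: they have to be found in the camera images.
- box_center (a point): centre (24 mm above the underside) of the closed card box of envelopes: 122 wide (x) x 168 long (y) x 48 mm high (z), white lid on a blue base, envelope picture on top, 0.3 to 0.6 kg. It starts flat on the desk to the right of the tray, up to 30 degrees off the tray's direction. Wider than a gripper opens: it is pushed, not lifted. Either end may lead.
- tray: grey stock tray, fixed to the desk. Origin: at desk level, mid-width, under the inner edge of its front lip. y points straight into the tray (the way the box goes), x across, z up. Floor 4 mm above the desk, 134 mm between the side walls, whose toothed rails stand 39 mm above the desk; 350 mm long behind the lip, back wall 50 mm high.
- tray_lip (a point): middle of the front lip's top, 13 mm above the desk, at y = -3 mm of the tray; 6 mm thick, dark edging strip, straight inner side down to the floor. Once its middle is past the lip the box tips nose-down by itself when the fingers ease off its rear face; pressed on, it jams nose-up. Tipped, its rear edge is about 22 mm up: fingers must stay lower or they wedge under it.
- tray_foot (a point): foot of the sloping front, at desk level, y = -63 mm of the tray. The slope rises evenly from here to the lip (about 13 degrees) and is 176 mm wide; low splayed cheeks, 24 mm high, on both sides guide the box: about 170 mm apart at the foot, 134 mm at the lip.
- stop_zone (a point): point on the tray's floor, mid-width, at y = 176 mm. The blue divider across the tray (6 mm thick, top 35 mm above the desk, tab in its middle to 47 mm) has its near face here or up to 45 mm deeper; its setting is not reported. It is clipped to the rails by friction and slips deeper if pushed with about 10 N. The box always fits between lip and divider, with 8 to 53 mm to spare.
- stapler: Bystander: red and black stapler, 36 x 140 x 50 (mm). Origin at the middle of its underside.
- tape: Bystander: black tape dispenser with an amber roll, 58 x 140 x 81 (mm). Origin at the middle of its underside.
- punch: Bystander: dark two-hole punch with a grey lever plate, 110 x 105 x 75 (mm). Origin at the middle of its underside.
- pencil_mug: Bystander: white mug of pens, 78 across, pens to 155 high (mm). Origin at the middle of its underside.
- calculator: Bystander: dark desk calculator, 150 x 100 x 16 (mm). Origin at the middle of its underside.
- stamp_a: Bystander: black rubber stamp with a wooden knob, 66 high, standing in the tray's rear compartment (mm). Origin at the middle of its underside.
- stamp_b: Bystander: red rubber stamp with a wooden knob, 66 high, standing in the tray's rear compartment (mm). Origin at the middle of its underside.
- ink: Bystander: small ink jar with a blue cap, 34 across and 62 high, standing in the tray's rear compartment (mm). Origin at the middle of its underside.
Mind the look-alikes: they are no part of the job. Of the things like the part that bears box_center, leave any that is yellow; of the rest the smaller one is meant.

How it is judged:
By the outcome, as a careful person would: the job done as asked, in the order asked, and still so for the second after the job is handed in, with the robot touching nothing.
It also fails if it takes over 72 s, if anything falls off the work surface, if the arm or the gripper's body presses on something with over 40 N, if the wrist force passes 120 N, or if a joint passes its speed limit or range.

### The arm

A 6-joint arm with a two-finger parallel gripper is mounted at the origin on the work surface. World frame = base frame: x ahead of the robot, y to its left, z up, the work surface at z = 0. Lengths are in mm, angles in degrees, forces in N, time in s.
With the tool pointing down it reaches from about 300 to 850 mm from the base axis. Payload 4.2 kg.
Tool frame: the origin (TCP) lies at the very end of the fingers, on their centre line; the grasp point (between the pads) lies 19 mm behind it; x points along the fingers, y is the direction in which the jaws open and shut, and the axes are right-handed (so a half turn about x gives the same grasp; the last joint's range is limited). The gripper opens to 91 mm and grips with 3 to 60 N. Pads are 32 mm wide; open, the fingers measure 118 mm over their backs; the gripper's body (76 mm by 178 mm) begins 60 mm behind the grasp point.
Start: joints at [68.01, 18.312, 89.639, -0, 72.044, -1.146], TCP at [204.604, 537.383, 213.976] pointing down, gripper open.
Joint ranges: [-177.97, 177.97], [-48.28, 115.42], [12.27, 149.76], [-77.06, 257.06], [2.81, 150.46], [-146.56, 146.56]. Speed limits (degrees/s): [147.25, 147.25, 180, 180, 180, 180].

### API

Orientations are given as [roll, pitch, yaw] about the fixed x, y, z axes, in that order (R = Rz(yaw) Ry(pitch) Rx(roll)).
In Python, from workcell import sensors, grab_frame, job_done, finder gives the robot as it stands.
- The arm moves only by the tool play_rows, never from a script. Its argument "motion" is a list of rows, each a list of 5 numbers: the shift along the world's x, y, z in m, then the turn about the world's z in rad, then the opening, from 0 (shut) to 1 (fully open). In form: [[tx, ty, tz, roll, fingers], ...]. A call has exactly 8 rows; each row is the pose to reach, as a shift and turn from the pose commanded when the call began; what a row does not reach only later rows make up. A row lasts 1/12 s, in which the tool goes at most 41.7 mm and 7.16 degrees, less where a joint would pass 70% of its speed; a pose out of reach is approached as far as the arm can. A call with a gripper value outside its range is refused whole. The fingers move at their own pace and stop on an object; "squeeze" is the grip in N (left out, the last holds). Time passes only in rows, so rows that repeat a pose let the fingers close, or fill a call up. It gives the time, the measured TCP pose, the force and the opening at its end, in the units of the state.
- sensors.state(): the state, without advancing time (a new reading comes with each control period).
- grab_frame(name): name is "scene" or "top" or "wrist"; returns a dict with "img" (480x640x3 uint8, blue, green, red), "fx", "fy", "cx", "cy" (pixels), "k1" (the pictures are not rectified: a ray, as slopes to the right and down, at radius r is drawn at 1 + k1 r^2 times it, then the intrinsics apply), "rvec" (rotation vector, rad) and "tvec" (3), from world to camera coordinates, as OpenCV has them; the wrist camera has in their place "tool_from_camera" (4x4, takes a point from camera to tool coordinates, whose origin is the TCP and whose axes are the tool frame's). Camera axes: x right, y down, z forward; pixel columns grow to the right and rows downward; lengths in mm; the calibration is good to about 2 mm. A picture is of the moment at which its call begins: read the wrist's pose just before it. There is no depth.
- job_done(): hands the job in, once; it reports no verdict.
Trained networks look in a picture, given as the dict that the camera call returned (one of the last four; its "shot" number tells which), for a name from the list of things; names that differ only in an ending like _2 or _b are one class to them, and where a whole thing is asked for, a point or a joint stands for the part that bears it (a point fixed in the world has none). Each returns a list of dicts, best first, with "conf" (0 to 1); they miss things now and then, are a little off and sometimes report something else, mostly with a low value. They report only what shows in the picture. A call takes as long as a camera call. They do not tell look-alikes from the thing itself.
- finder.spot_in(picture, label): "point" ([column, row] in pixels, amid what is visible of it).
- finder.spot_point(picture, label): "point" ([column, row] in pixels: a listed point, or the origin of a listed thing).
The state is a dict: "time_s": time; "qpos": joint angles; "qvel": joint speeds; "effort": joint torques, N m; "ee_pos": TCP position; "ee_rot": TCP orientation; "force": force on the tool from outside, world axes, zero at the start; "torque": the same for the moment, N m; "gripper_width": finger opening in mm.
Only numpy, scipy, OpenCV 4.12 (cv2) and the standard library are available. Lean on these libraries where they do the work, as an engineer would, in place of code of your own. Each camera call takes 0.05 s, during which the arm holds its last target.

## Working session

There is one attempt and no reset: what is moved stays moved. The work goes in short steps, Python scripts to look and compute and a tool call to move; the robot and the scene stay as the last step left them, time stands still between calls to the robot, and variables do not carry over. Pictures are saved under pics/ and viewed, and the job is handed in when it is done.

Besides the shell and the picture viewer there is one more tool, called as name([rows], argument=value, ...), one row to a line, values as JSON. play_rows: Moves the arm, as the interface text tells. Its arguments: {"type":"object","properties":{"motion":{"type":"array","items":{"type":"array","items":{"type":"number"}}},"squeeze":{"type":"number"}},"required":["motion"]}

```bash
ls; mkdir -p pics; cat > h.py <<'E'
import numpy as np, cv2
from workcell import sensors, grab_frame, job_done, finder
def pix2world(f,uv,z):
    R,_=cv2.Rodrigues(np.array(f["rvec"],float)); t=np.array(f["tvec"],float).reshape(3)
    x=(uv[0]-f["cx"])/f["fx"]; y=(uv[1]-f["cy"])/f["fy"]
    rd=np.hypot(x,y); r=rd
    for _ in range(30): r=rd/(1+f["k1"]*r*r)
    s=r/rd if rd>0 else 1
    d=R.T@np.array([x*s,y*s,1]); c=-R.T@t
    return c+d*(z-c[2])/d[2]
def world2pix(f,p):
    R,_=cv2.Rodrigues(np.array(f["rvec"],float)); t=np.array(f["tvec"],float).reshape(3)
    q=R@np.array(p,float)+t; x,y=q[0]/q[2],q[1]/q[2]; s=1+f["k1"]*(x*x+y*y)
    return np.array([f["fx"]*x*s+f["cx"],f["fy"]*y*s+f["cy"]])
E
python3 - <<'E'
from h import *
for n in ["top","scene"]:
    f=grab_frame(n); cv2.imwrite(f"pics/{n}0.png",f["img"])
    print(n,f["tvec"],f["rvec"])
    for l,z in [("box_center",24),("tray",0),("tray_lip",13),("tray_foot",0),("stop_zone",4),("stapler",0),("tape",0),("punch",0),("pencil_mug",0),("calculator",0)]:
        for d in finder.spot_point(f,l)[:3]: print(l,np.round(d["point"],1),round(d["conf"],2),np.round(pix2world(f,d["point"],z),1))
print(sensors.state())
E
```

```text
pics
top [ -19.45128354  529.94653036 1418.86138081] [ 2.16230357 -2.09960771  0.18287503]
box_center [416.4 152.4] 0.72 [ 811.9 -297.3   24. ]
box_center [395.1 250.9] 0.67 [ 500.5 -231.9   24. ]
box_center [508.5 279.4] 0.63 [ 424.7 -569.8   24. ]
tray [300.5 251.4] 0.74 [494.1  52.7   0. ]
tray_lip [300.2 247.1] 0.75 [505.3  53.5  13. ]
tray_foot [323.8 252.6] 0.86 [492.5 -18.4   0. ]
stop_zone [241.9 239.7] 0.77 [524.2 232.6   4. ]
stapler [339.7 164.8] 0.7 [772.5 -60.6   0. ]
stapler [204.7 323. ] 0.64 [270.7 329.8   0. ]
tape [271.7 162.1] 0.85 [775.  153.4   0. ]
punch [139.3 227.3] 0.86 [554.2 550.9   0. ]
pencil_mug [229.4 166.8] 0.62 [755.7 285.6   0. ]
calculator [206.4 324.8] 0.7 [265.5 324.4   0. ]
scene [ -90.13836947 -399.45064242 1576.51631966] [ 2.07249249  1.64237051 -0.47899185]
box_center [250.5 252.4] 0.92 [ 489.1 -239.    24. ]
box_center [127.6 253.2] 0.68 [ 415.6 -566.2   24. ]
box_center [244.9 366.6] 0.58 [ 802.8 -297.    24. ]
tray [352.2 241.1] 0.86 [502.   49.9   0. ]
tray_lip [353.5 239.9] 0.86 [506.9  51.7  13. ]
tray_foot [328.5 245.6] 0.95 [501.5 -20.
[... 281 characters left out ...]
3   0. ]
calculator [418.4 164.1] 0.75 [264.  335.3   0. ]
{'time_s': 1.1, 'qpos': array([ 6.80106424e+01,  1.83125084e+01,  8.96375565e+01,  2.65969729e-04,
        7.20438016e+01, -1.14642197e+00]), 'qvel': array([-0.10844619,  0.08916563, -0.12095989, -0.01200492,  0.0049884 ,
        0.06073833]), 'effort': array([-5.06636934e-04, -4.12363458e+01, -2.32221794e+01,  7.26104155e-02,
        3.77779570e-02, -4.86620536e-06]), 'ee_pos': array([204.60341185, 537.39910982, 213.97962101]), 'ee_rot': array([91.21584876, 89.99386129, 70.37283115]), 'force': array([-0.17899931, -0.18897216,  0.02832408]), 'torque': array([-0.02678545,  0.00739158,  0.01475427]), 'gripper_width': 91.23656539778965}
```

View pics/top0.png

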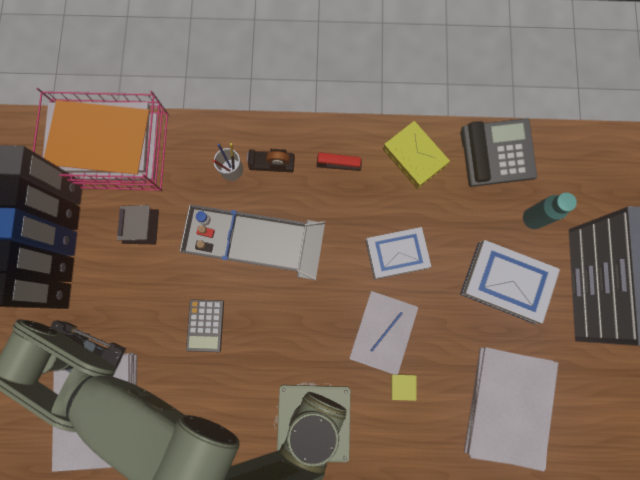

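View pics/scene0.png

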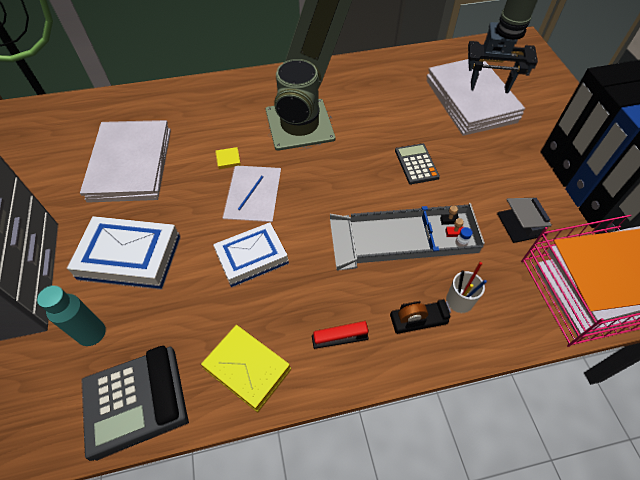

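The target is the smaller white/blue box at top (398,252). The larger white box at (511,282) and the yellow one at (417,154) are look-alikes. The tray spans (183..325, 207..278). I'll zoom in for corners.

```bash
python3 - <<'E'
import cv2
a=cv2.imread("pics/top0.png")
cv2.imwrite("pics/z1.png",cv2.resize(a[200:284,170:340][:, :],None,fx=4.7,fy=4.7,interpolation=cv2.INTER_CUBIC))
cv2.imwrite("pics/z2.png",cv2.resize(a[220:285,355:440],None,fx=8,fy=8,interpolation=cv2.INTER_CUBIC))
b=cv2.imread("pics/scene0.png")
cv2.imwrite("pics/z3.png",cv2.resize(b[195:295,205:360],None,fx=5,fy=5,interpolation=cv2.INTER_CUBIC))
cv2.imwrite("pics/z4.png",cv2.resize(b[195:275,325:485],None,fx=5,fy=5,interpolation=cv2.INTER_CUBIC))
E
```

```text
(no output)
```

View pics/z1.png

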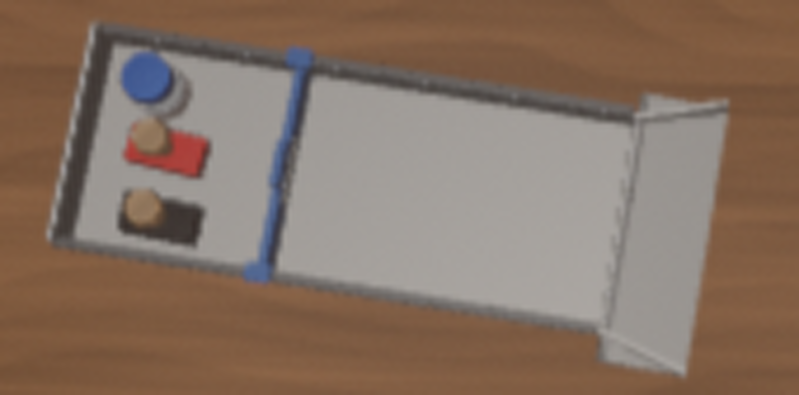

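View pics/z2.png

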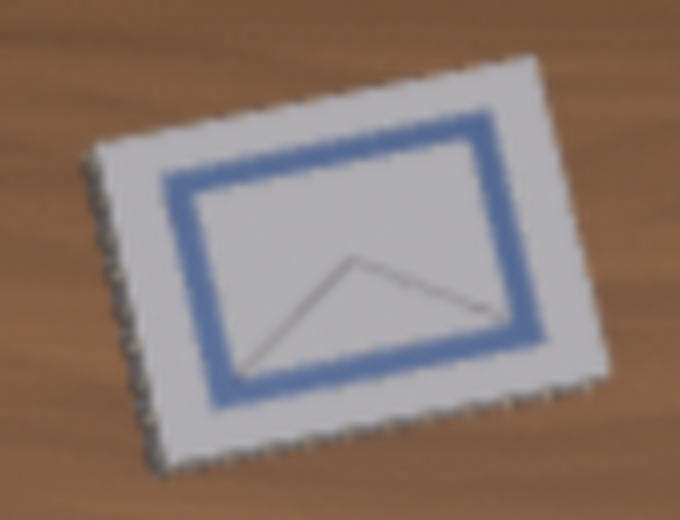

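View pics/z3.png

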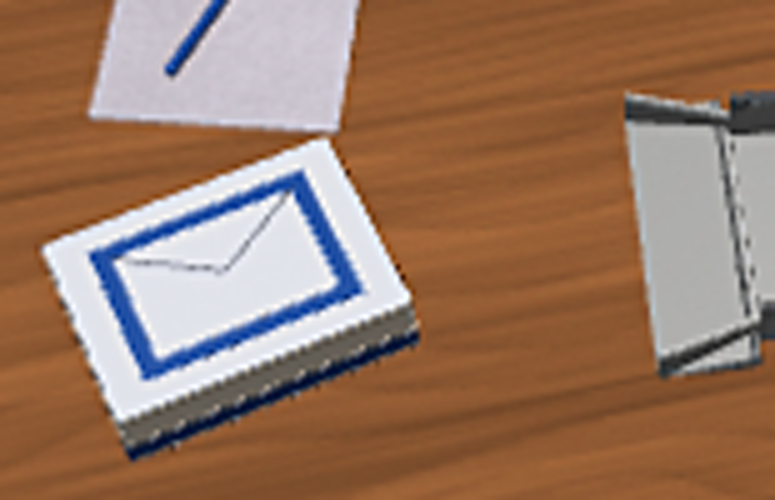

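View pics/z4.png

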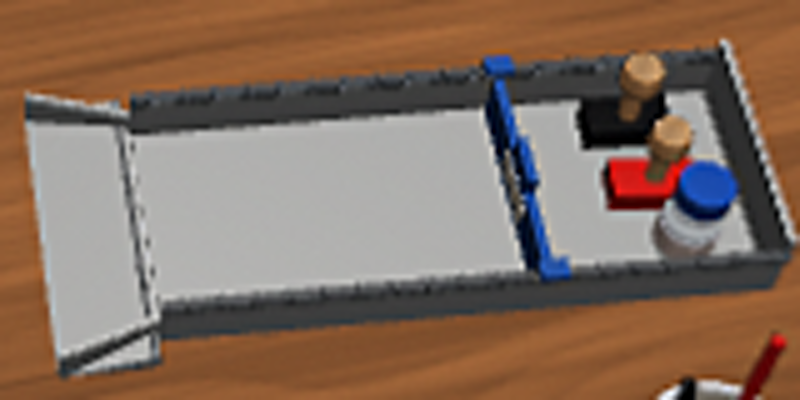

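```bash
python3 - <<'E'
from h import *
ft=grab_frame("top"); fs=grab_frame("scene")
def T(o,s): return lambda p:((p[0]+.5)/s-.5+o[0],(p[1]+.5)/s-.5+o[1])
z1,z2,z3,z4=T((170,200),4.7),T((355,220),8),T((205,195),5),T((325,195),5)
def show(n,f,m,pts):
    P=[pix2world(f,m(p),p[2]) for p in pts]
    print(n,[np.round(p[:2],1).tolist() for p in P]); return P
a=show("top lip",ft,z1,[(637,118,13),(603,330,13)])
b=show("top back",ft,z1,[(95,25,50),(52,238,50)])
d=show("top div",ft,z1,[(299,58,39),(258,272,39)])
c=show("top foot",ft,z1,[(727,103,0),(685,375,0)])
ma,mb,mc=[np.mean(v,axis=0)[:2] for v in(a,b,c)]
for q in (mb-ma,ma-mc,mb-mc): print("yaw dir from y",np.degrees(np.arctan2(-q[0],q[1])),np.linalg.norm(q))
print(ma,mb,mc)
a=show("sc lip",fs,z4,[(125,115,13),(157,325,13)])
b=show("sc back",fs,z4,[(726,43,50),(795,245,50)])
c=show("sc foot",fs,z4,[(28,118,0),(62,375,0)])
ma,mb,mc=[np.mean(v,axis=0)[:2] for v in(a,b,c)]
for q in (mb-ma,ma-mc,mb-mc): print("yaw dir from y",np.degrees(np.arctan2(-q[0],q[1])),np.linalg.norm(q))
print(ma,mb,mc)
for n,f,m,pts in [("top box",ft,z2,[(97,147,48),(535,57,48),(608,375,48),(168,467,48)]),("sc box",fs,z3,[(327,138,48),(42,246,48),(120,420,48),(413,303,48)])]:
    P=np.array(show(n,f,m,pts))[:,:2]; print(P.mean(0),[np.linalg.norm(P[i]-P[i-1]) for i in range(4)])
    for i in range(4):
        q=P[i]-P[i-1]; print(np.degrees(np.arctan2(-q[0],q[1])))
E
```

```text
top lip [[574.7, 41.0], [436.1, 57.9]]
top back [[617.5, 387.0], [479.8, 403.8]]
top div [[602.3, 257.7], [463.6, 275.4]]
top foot [[589.1, -17.2], [410.1, 4.8]]
yaw dir from y -7.124769536996541 348.61135412406037
yaw dir from y -5.998385717679448 55.94146363056548
yaw dir from y -6.969019715432379 404.5435026297605
[505.44223423  49.45017617] [548.6806609 395.3696967] [499.59632649  -6.184999  ]
sc lip [[428.6, 61.1], [571.4, 41.4]]
sc back [[483.2, 405.3], [621.8, 386.8]]
sc foot [[408.8, 7.4], [583.2, -15.5]]
yaw dir from y -8.65679461140015 348.7711467662232
yaw dir from y -4.148532469595091 55.428096028720674
yaw dir from y -8.03897332040508 404.05123877291913
[499.99282513  51.23164926] [552.48824595 396.02947931] [495.98302906  -4.05121757]
top box [[533.2, -143.9], [572.0, -306.5], [453.8, -332.6], [415.3, -171.4]]
[ 493.58688221 -238.59792741] [np.float64(121.06329668558547), np.float64(167.14013429347477), np.float64(121.05097281271779), np.float64(165.7258161033391)]
-76.88127567366183
-166.5713645027492
102.449221146472
13.438398230002848
sc box [[417.6, -170.2], [454.0, -333.4], [571.1, -304.7], [535.6, -143.2]]
[ 494.58538024 -237.90677566] [np.float64(121.1124027904612), np.float64(167.21412144960846), np.float64(120.59896783122534), np.float64(165.4191317028171)]
102.91266288210794
-167.41736265524415
-76.23264719645168
12.396566518948283
```

The tray origin is about (504,48) with yaw about −7.4°. The box centre is (494,−238) with yaw about +13°. I'll move behind the box's rear face, keeping height.

play_rows([
  [0.013,-0.038,0,-0.041,0.7],
  [0.027,-0.076,0,-0.082,0.7],
  [0.04,-0.114,0,-0.123,0.7],
  [0.053,-0.152,0,-0.164,0.7],
  [0.067,-0.19,0,-0.204,0.7],
  [0.08,-0.228,0,-0.245,0.7],
  [0.093,-0.266,0,-0.286,0.7],
  [0.107,-0.304,0,-0.327,0.7],
])

```text
time_s: 1.87
ee_pos: [311.6, 231.6, 214.2]
ee_rot: [69.5, 89.9, 29.8]
force: [0.7, -0.0, -0.0]
gripper_width: 63.7
```

play_rows([
  [0.013,-0.038,0,-0.041,0.7],
  [0.027,-0.076,0,-0.082,0.7],
  [0.04,-0.114,0,-0.123,0.7],
  [0.053,-0.152,0,-0.164,0.7],
  [0.067,-0.19,0,-0.204,0.7],
  [0.08,-0.228,0,-0.245,0.7],
  [0.093,-0.266,0,-0.286,0.7],
  [0.107,-0.304,0,-0.327,0.7],
])

```text
time_s: 2.53
ee_pos: [418.7, -72.7, 214.3]
ee_rot: [62.1, 89.9, 3.7]
force: [1.0, 0.2, -0.3]
gripper_width: 63.9
```

play_rows([
  [0.013,-0.038,0,-0.041,0.7],
  [0.027,-0.076,0,-0.082,0.7],
  [0.04,-0.114,0,-0.123,0.7],
  [0.053,-0.152,0,-0.164,0.7],
  [0.067,-0.19,0,-0.204,0.7],
  [0.08,-0.228,0,-0.245,0.7],
  [0.093,-0.266,0,-0.286,0.7],
  [0.107,-0.303,0,-0.327,0.7],
])

```text
time_s: 3.2
ee_pos: [525.7, -375.8, 213.9]
ee_rot: [99.9, 90.0, 22.7]
force: [1.4, 0.0, -0.4]
gripper_width: 63.7
```

play_rows([
  [0,0,-0.035,0,0.7],
  [0,0,-0.07,0,0.7],
  [0,0,-0.105,0,0.7],
  [0,0,-0.14,0,0.7],
  [0,0,-0.17,0,0.7],
  [0,0,-0.19,0,0.7],
  [0,0,-0.202,0,0.7],
  [0,0,-0.202,0,0.7],
])

```text
time_s: 3.87
ee_pos: [524.1, -372.5, 9.1]
ee_rot: [-140.2, 89.7, 142.7]
force: [0.3, -0.0, 0.6]
gripper_width: 63.9
```

```bash
python3 - <<'E'
from h import *
f=grab_frame("top"); cv2.imwrite("pics/t1.png",cv2.resize(f["img"][200:320,330:490],None,fx=4.5,fy=4.5,interpolation=cv2.INTER_CUBIC))
f=grab_frame("scene"); cv2.imwrite("pics/s1.png",cv2.resize(f["img"][150:310,160:370],None,fx=3.7,fy=3.7,interpolation=cv2.INTER_CUBIC))
s=sensors.state(); print(s["ee_pos"],s["force"],s["torque"],s["qpos"])
E
```

```text
[ 526.19563073 -374.05497616   12.66066609] [-0.28451165 -0.30138844  1.09369419] [-0.06745365  0.05604271  0.00139684] [-3.64295198e+01  3.44689414e+01  9.41356748e+01  2.72615842e-03
  5.13249660e+01 -4.93826592e+01]
```

View pics/t1.png

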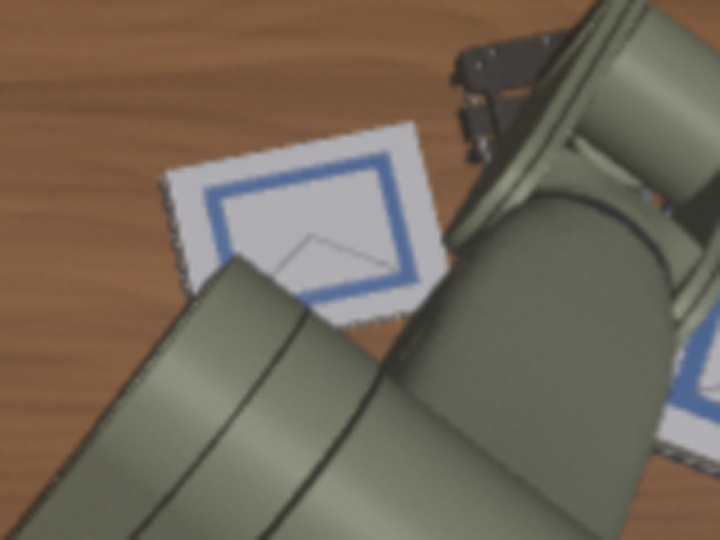

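View pics/s1.png

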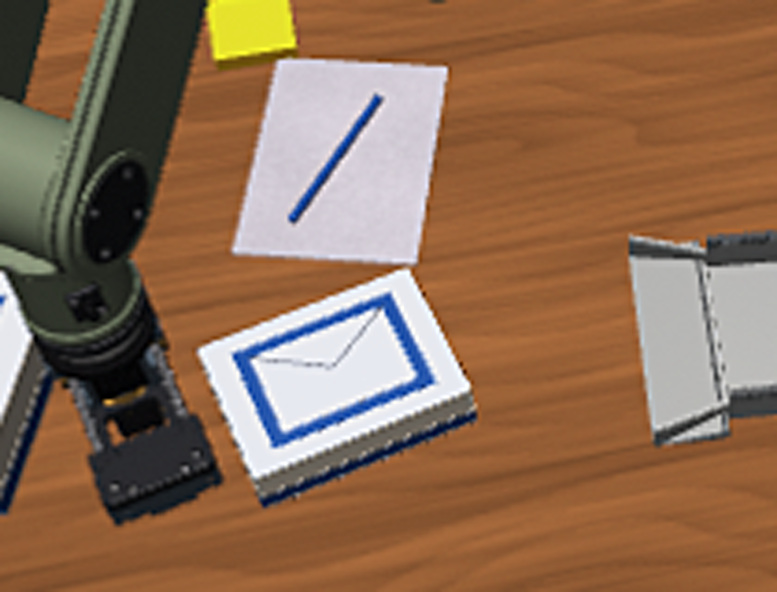

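```bash
cat > plan.py <<'E'
import numpy as np
c0=np.array([494.,-238]); D=100; th0=np.radians(13); th1=np.radians(-7.4); S0=15; R=350
def box(s):
    u=lambda t:np.array([-np.sin(t),np.cos(t)])
    c=c0+min(s,S0)*u(th0); 
    if s<=S0: return c,th0,u(th0)
    L=R*(th0-th1); a=min(s-S0,L); n=200; t=th0
    for i in range(n): c=c+u(th0-(i+.5)/n*a/R)*a/n
    t=th0-a/R
    if s-S0>L: c=c+(s-S0-L)*u(t)
    return c,t,u(t)
tcp=lambda s:(lambda b:(*(b[0]-D*b[2]),np.degrees(b[1])))(box(s))
if __name__=="__main__":
    for s in range(-35,161,5): print(s,np.round(tcp(s),1),np.round(box(s)[0],1))
E
python3 plan.py
```

```text
-35 [ 524.4 -369.5   13. ] [ 501.9 -272.1]
-30 [ 523.2 -364.7   13. ] [ 500.7 -267.2]
-25 [ 522.1 -359.8   13. ] [ 499.6 -262.4]
-20 [ 521.  -354.9   13. ] [ 498.5 -257.5]
-15 [ 519.9 -350.1   13. ] [ 497.4 -252.6]
-10 [ 518.7 -345.2   13. ] [ 496.2 -247.7]
-5 [ 517.6 -340.3   13. ] [ 495.1 -242.9]
0 [ 516.5 -335.4   13. ] [ 494. -238.]
5 [ 515.4 -330.6   13. ] [ 492.9 -233.1]
10 [ 514.2 -325.7   13. ] [ 491.8 -228.3]
15 [ 513.1 -320.8   13. ] [ 490.6 -223.4]
20 [ 510.6 -316.3   12.2] [ 489.5 -218.5]
25 [ 508.2 -311.6   11.4] [ 488.5 -213.6]
30 [ 505.9 -307.    10.5] [ 487.6 -208.7]
35 [ 503.6 -302.3    9.7] [ 486.7 -203.8]
40 [ 501.4 -297.6    8.9] [ 485.9 -198.8]
45 [ 499.2 -292.9    8.1] [ 485.1 -193.9]
50 [ 497.1 -288.1    7.3] [ 484.5 -188.9]
55 [ 495.1 -283.3    6.5] [ 483.9 -184. ]
60 [ 493.2 -278.5    5.6] [ 483.3 -179. ]
65 [ 491.3 -273.7    4.8] [ 482.9 -174. ]
70 [ 489.5 -268.8    4. ] [ 482.5 -169. ]
75 [ 487.7 -263.9    3.2] [ 482.2 -164.1]
80 [ 486.1 -259.     2.4] [ 482.  -159.1]
85 [ 484.5 -254.     1.5] [ 481.8 -154.1]
90 [ 482.9 -249.1    0.7] [ 481.7 -149.1]
95 [ 4.815e+02 -2.441e+02 -1.000e-01] [ 481.7 -144.1]
100 [ 480.1 -239.1   -0.9] [ 481.7 -139.1]
105 [ 478.8 -234.    -1.7] [ 481.8 -134.1]
110 [ 477.6 -229.    -2.6] [ 482.  -129.1]
115 [ 476.4 -223.9   -3.4] [ 482.3 -124.1]
120 [ 475.3 -218.8   -4.2] [ 482.6 -119.1]
125 [ 474.3 -213.7   -5. ] [ 483.  -114.1]
130 [ 473.3 -208.6   -5.8] [ 483.5 -109.1]
135 [ 472.4 -203.5   -6.6] [ 484.  -104.2]
140 [ 471.7 -198.4   -7.4] [484.6 -99.2]
145 [ 472.4 -193.4   -7.4] [485.3 -94.2]
150 [ 473.  -188.4   -7.4] [485.9 -89.3]
155 [ 473.7 -183.5   -7.4] [486.6 -84.3]
160 [ 474.3 -178.5   -7.4] [487.2 -79.4]
```

play_rows([
  [-0.0012,0.005,0,0,0.7],
  [-0.0023,0.01,0,0,0.7],
  [-0.0035,0.015,0,0,0.7],
  [-0.0046,0.02,0,0,0.7],
  [-0.0058,0.025,0,0,0.7],
  [-0.007,0.03,0,0,0.7],
  [-0.008,0.034,0,0,0.7],
  [-0.0092,0.039,0,0,0.7],
])

```text
time_s: 4.63
ee_pos: [516.5, -334.4, 12.1]
ee_rot: [23.2, 89.9, -53.9]
force: [0.1, -2.7, 0.9]
gripper_width: 63.8
```

play_rows([
  [-0.0011,0.005,0,0,0.7],
  [-0.0022,0.0097,0,0,0.7],
  [-0.0033,0.0146,0,0,0.7],
  [-0.0058,0.019,0,-0.0143,0.7],
  [-0.0082,0.0238,0,-0.0286,0.7],
  [-0.0106,0.0284,0,-0.0429,0.7],
  [-0.0129,0.0331,0,-0.0571,0.7],
  [-0.0151,0.0378,0,-0.0714,0.7],
])

```text
time_s: 5.3
ee_pos: [501.1, -296.5, 12.1]
ee_rot: [38.1, 90.0, -43.1]
force: [-0.8, -3.2, 1.0]
gripper_width: 63.8
```

```bash
python3 - <<'E'
from h import *
f=grab_frame("scene"); cv2.imwrite("pics/s2.png",cv2.resize(f["img"][150:310,160:370],None,fx=3.7,fy=3.7,interpolation=cv2.INTER_CUBIC))
s=sensors.state(); print(s["ee_pos"],s["force"],s["torque"],s["time_s"])
E
```

```text
[ 500.4728265  -295.46209487   12.01236418] [ 0.35406171 -2.19089323  1.26098632] [-0.35437438  0.03281217 -0.04368977] 5.35
```

View pics/s2.png

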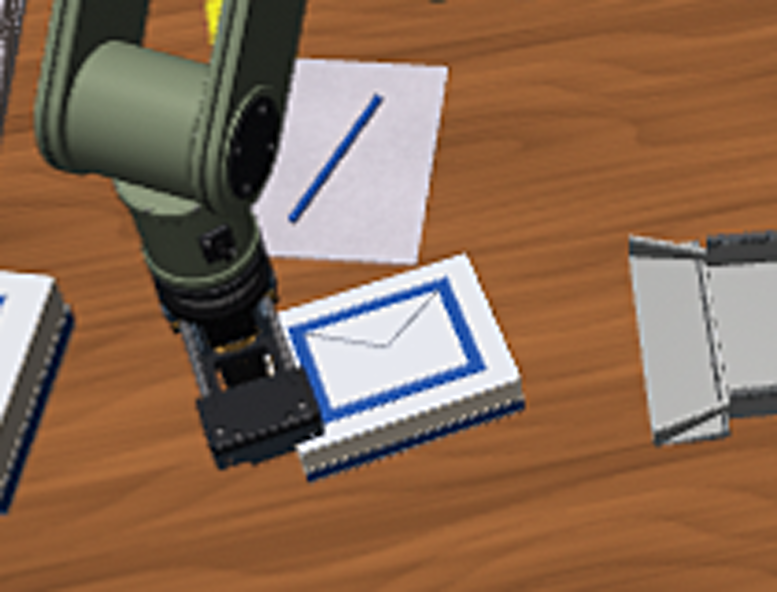

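play_rows([
  [-0.0022,0.0047,0,-0.0143,0.7],
  [-0.0043,0.0095,0,-0.0286,0.7],
  [-0.0063,0.0143,0,-0.0429,0.7],
  [-0.0082,0.0191,0,-0.0571,0.7],
  [-0.0101,0.0239,0,-0.0714,0.7],
  [-0.0119,0.0288,0,-0.0857,0.7],
  [-0.0137,0.0337,0,-0.1,0.7],
  [-0.0153,0.0386,0,-0.1143,0.7],
])

```text
time_s: 6.02
ee_pos: [485.8, -257.8, 12.1]
ee_rot: [35.6, 90.0, -52.2]
force: [-0.2, -2.7, 1.2]
gripper_width: 63.6
```

play_rows([
  [-0.0016,0.005,0,-0.0143,0.7],
  [-0.0032,0.0099,0,-0.0286,0.7],
  [-0.0046,0.0149,0,-0.0429,0.7],
  [-0.006,0.0199,0,-0.0571,0.7],
  [-0.0073,0.025,0,-0.0714,0.7],
  [-0.0085,0.03,0,-0.0857,0.7],
  [-0.0097,0.0351,0,-0.1,0.7],
  [-0.0108,0.0402,0,-0.1143,0.7],
])

```text
time_s: 6.68
ee_pos: [475.0, -217.6, 12.0]
ee_rot: [34.3, 90.0, -60.1]
force: [-0.9, -3.2, 2.5]
gripper_width: 63.8
```

```bash
python3 - <<'E'
from h import *
f=grab_frame("scene"); cv2.imwrite("pics/s3.png",cv2.resize(f["img"][180:300,220:380],None,fx=4.8,fy=4.8,interpolation=cv2.INTER_CUBIC))
f=grab_frame("top"); cv2.imwrite("pics/t3.png",cv2.resize(f["img"][200:300,290:440],None,fx=5,fy=5,interpolation=cv2.INTER_CUBIC))
s=sensors.state(); print(s["ee_pos"],s["force"],s["torque"],s["time_s"])
E
```

```text
[ 474.58829956 -216.64744319   11.76782808] [ 0.43027671 -0.30157205 -0.77834432] [-0.11025397  0.09282587  0.05029819] 6.7833
```

View pics/s3.png

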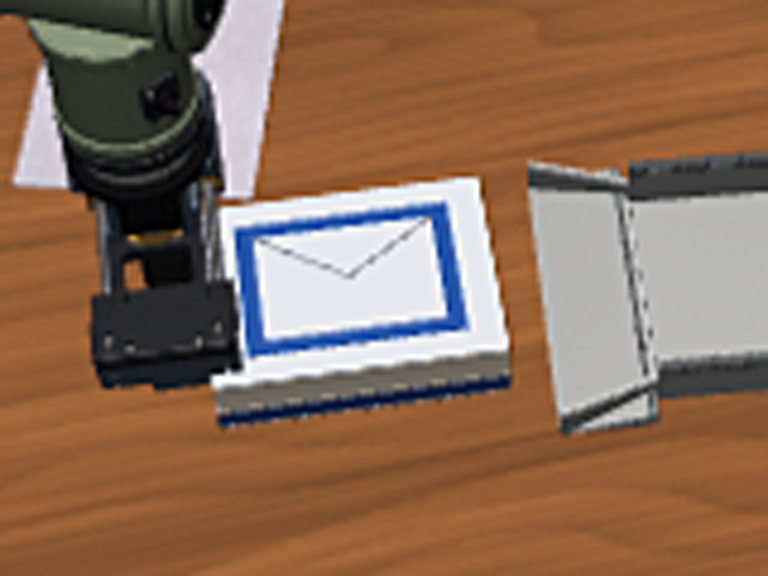

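View pics/t3.png

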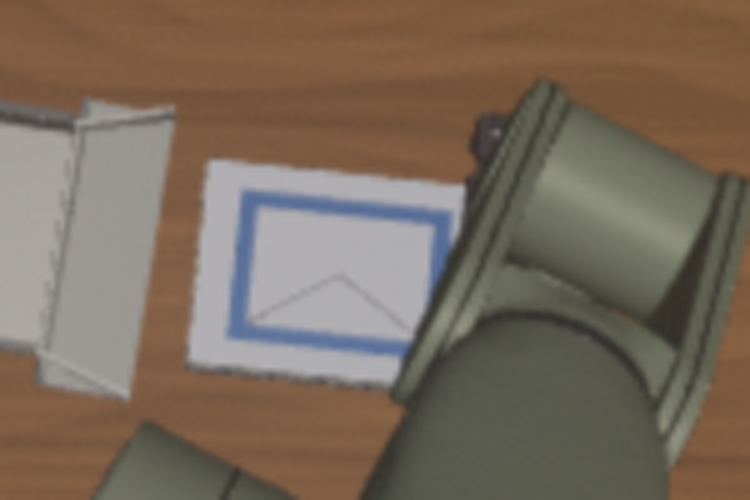

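```bash
python3 - <<'E'
from h import *
ft=grab_frame("top");fs=grab_frame("scene")
def T(o,s): return lambda p:((p[0]+.5)/s-.5+o[0],(p[1]+.5)/s-.5+o[1])
t3,s3=T((290,200),5),T((220,180),4.8)
for f,m,pts in [(ft,t3,[(207,160),(188,366)]),(fs,s3,[(510,352),(478,180)])]:
    P=[pix2world(f,m(p),48)[:2] for p in pts]; w=P[0]-P[1]; print(np.round(P,1),np.degrees(np.arctan2(w[1],w[0])),np.linalg.norm(w),np.mean(P,axis=0))
# project tray model pts to check pose
o=np.array([504.5,48]);a=np.radians(-7.4);ux=np.array([np.cos(a),np.sin(a)]);uy=np.array([-np.sin(a),np.cos(a)])
for f,n,m in [(ft,"tp",(290,200,5)),(fs,"sp",(220,180,4.8))]:
    im=f["img"].copy()
    k=4; im=cv2.resize(im,None,fx=k,fy=k,interpolation=cv2.INTER_CUBIC)
    def L(pts,c):
        q=[]
        for x,y,z in pts:
            p=o+x*ux+y*uy; u=world2pix(f,(p[0],p[1],z)); q.append(((u+.5)*k-.5))
        cv2.polylines(im,[np.int32(np.round(q))],False,c,1)
    L([(-88,-63,0),(88,-63,0)],(0,0,255)); L([(-67,0,13),(67,0,13)],(0,0,255)); L([(-67,-6,13),(67,-6,13)],(0,255,0))
    for x in(-67,67): L([(x,0,39),(x,350,39)],(0,255,255))
    L([(-67,350,50),(67,350,50)],(0,0,255)); L([(-67,350,4),(67,350,4)],(255,0,255))
    L([(-67,221,35),(67,221,35)],(0,165,255));L([(-67,221,4),(67,221,4)],(0,165,255))
    x0,x1=(175,345) if n=="tp" else (320,490)
    y0,y1=(195,290) if n=="tp" else (190,290)
    cv2.imwrite(f"pics/{n}.png",im[y0*k:y1*k,x0*k:x1*k])
E
```

```text
[[549.2 -37.7]
 [426.2 -29.7]] -3.731799734485803 123.23065610242605 [487.69000584 -33.69102925]
[[552.2 -40.1]
 [431.5 -31.1]] -4.272292926808094 121.04283258153637 [491.88971926 -35.60104608]
```

View pics/tp.png

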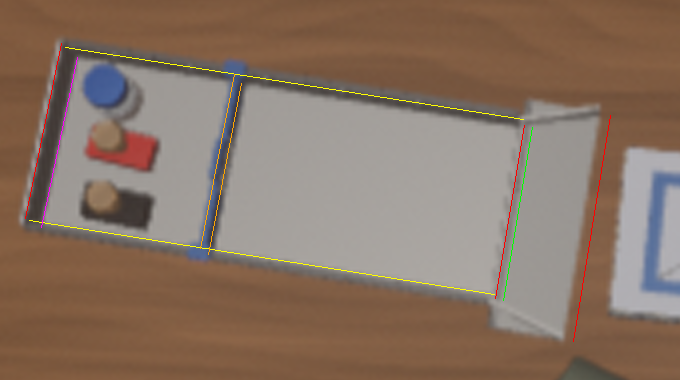

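View pics/sp.png

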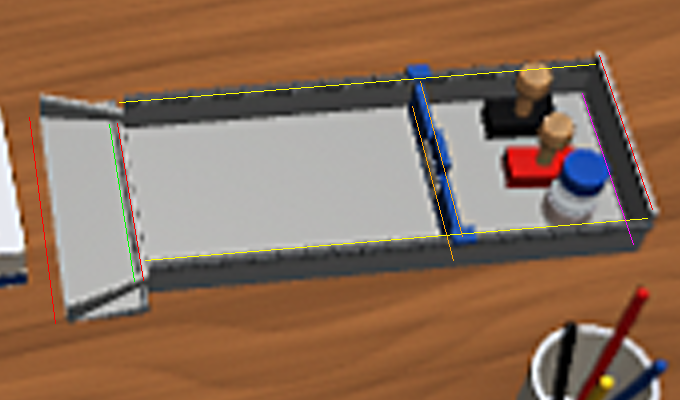

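play_rows([
  [-0.001,0.0051,0,-0.0143,0.7],
  [-0.002,0.0102,0,-0.0286,0.7],
  [-0.0029,0.0153,0,-0.0429,0.7],
  [-0.0036,0.0204,0,-0.056,0.7],
  [-0.0029,0.0254,0,-0.056,0.7],
  [-0.0023,0.0304,0,-0.056,0.7],
  [-0.0016,0.0353,0,-0.056,0.7],
  [-0.001,0.0403,0,-0.056,0.7],
])

```text
time_s: 7.55
ee_pos: [474.3, -177.3, 12.0]
ee_rot: [43.6, 90.0, -53.8]
force: [-0.8, -2.4, -0.7]
gripper_width: 63.9
```

```bash
python3 - <<'E'
from h import *
f=grab_frame("scene"); cv2.imwrite("pics/s4.png",cv2.resize(f["img"][180:300,240:400],None,fx=4.8,fy=4.8,interpolation=cv2.INTER_CUBIC))
f=grab_frame("top"); cv2.imwrite("pics/t4.png",cv2.resize(f["img"][200:300,270:420],None,fx=5,fy=5,interpolation=cv2.INTER_CUBIC))
s=sensors.state(); print(s["ee_pos"],s["force"],s["torque"],s["time_s"])
E
```

```text
[ 474.31589229 -176.71206998   12.02770119] [-0.08262678  0.11888066  0.82961832] [-0.06717674  0.05051969 -0.00065224] 7.65
```

View pics/s4.png

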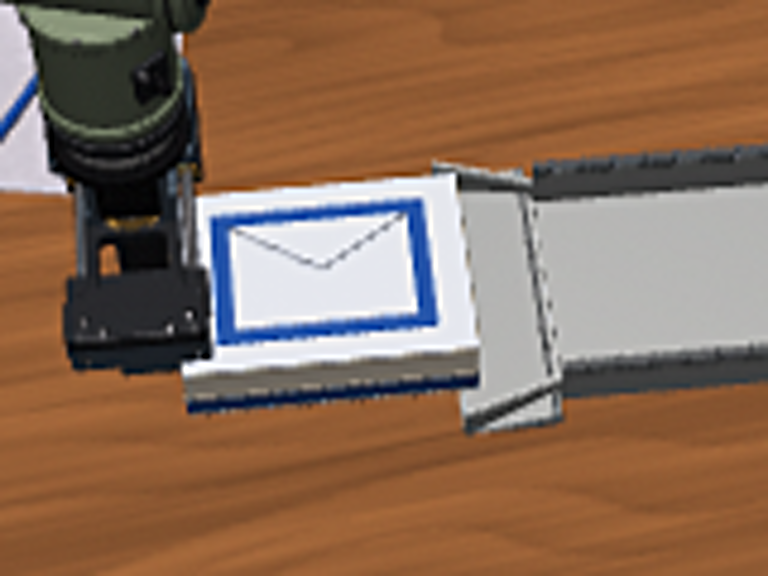

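View pics/t4.png

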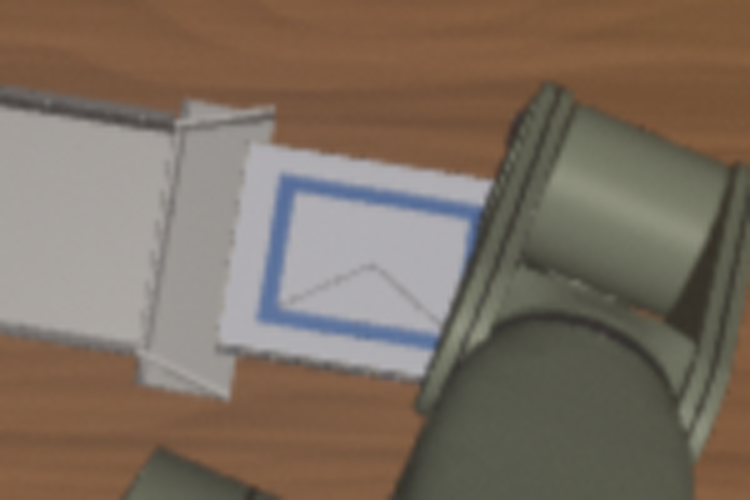

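```bash
cat >> h.py <<'E'
O=np.array([504.5,51.]);_a=np.radians(-7.4);UX=np.array([np.cos(_a),np.sin(_a)]);UY=np.array([-np.sin(_a),np.cos(_a)])
def tray(p): d=np.array(p[:2])-O; return np.round([d@UX,d@UY],1)
def T(o,s): return lambda p:((p[0]+.5)/s-.5+o[0],(p[1]+.5)/s-.5+o[1])
E
python3 - <<'E'
from h import *
ft=grab_frame("top");fs=grab_frame("scene")
for f,m,pts in [(ft,T((270,200),5),[(249,142),(220,347)]),(fs,T((240,180),4.8),[(480,349),(456,176)])]:
    P=[pix2world(f,m(p),51)[:2] for p in pts]; w=P[0]-P[1]; print(np.round(P,1),np.degrees(np.arctan2(w[1],w[0])),np.linalg.norm(w),tray(np.mean(P,axis=0)))
print(tray(sensors.state()["ee_pos"]))
# tray lip corners top: 
for p,z in [((175,124),13),((143,352),13)]: print(tray(pix2world(ft,T((270,200),5)(p),z)))
for p,z in [((527,188),13),((560,380),13)]: print(tray(pix2world(fs,T((240,180),4.8)(p),z)))
E
```

```text
[[558.5  -3. ]
 [435.9  10.4]] -6.2301738090024505 123.31551158088601 [ -1.2 -47.8]
[[560.5  -3.9]
 [440.7  11.8]] -7.473731003236848 120.83346944149282 [  2.2 -47.2]
[  -0.5 -230.3]
[71.7  0.9]
[-69.1  -2.9]
[-72.4  -0.9]
[65.   0.2]
```

play_rows([
  [0.0006,0.005,0,0,0.7],
  [0.0013,0.0099,0,0,0.7],
  [0.0019,0.0149,0,0,0.7],
  [0.0026,0.0198,0,0,0.7],
  [0.0032,0.0248,0,0,0.7],
  [0.0039,0.0298,0,0,0.7],
  [0.0045,0.0347,0,0,0.7],
  [0.0052,0.0397,0,0,0.7],
])

```text
time_s: 8.42
ee_pos: [479.4, -137.5, 12.0]
ee_rot: [-18.8, 90.0, -116.3]
force: [-0.2, -3.3, -0.0]
gripper_width: 63.8
```

play_rows([
  [0.0006,0.005,0,0,0.7],
  [0.0013,0.0099,0,0,0.7],
  [0.0019,0.0149,0,0,0.7],
  [0.0026,0.0198,0,0,0.7],
  [0.0032,0.0248,0,0,0.7],
  [0.0039,0.0298,0,0,0.7],
  [0.0045,0.0347,0,0,0.7],
  [0.0052,0.0397,0,0,0.7],
])

```text
time_s: 9.08
ee_pos: [484.5, -97.8, 11.9]
ee_rot: [-114.5, 90.0, 148.1]
force: [-0.5, -1.7, -0.3]
gripper_width: 63.9
```

```bash
python3 - <<'E'
from h import *
f=grab_frame("scene"); cv2.imwrite("pics/s5.png",cv2.resize(f["img"][170:290,270:430],None,fx=4.8,fy=4.8,interpolation=cv2.INTER_CUBIC))
s=sensors.state(); print(tray(s["ee_pos"]),s["ee_pos"],s["force"],s["torque"],s["time_s"])
E
```

```text
[  -0.7 -149.3] [484.60348787 -96.97359795  11.9159693 ] [-0.18658564  0.86302091 -0.33974259] [-0.12333752  0.04652036 -0.00618031] 9.1333
```

View pics/s5.png

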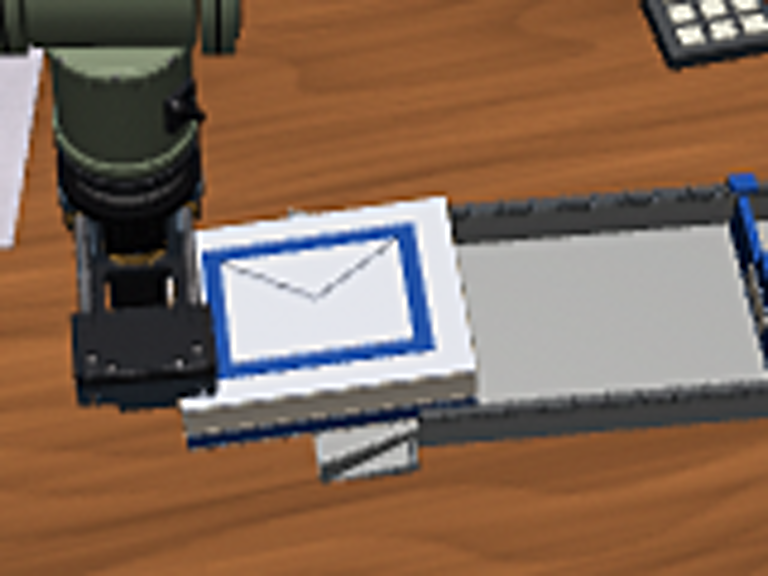

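play_rows([
  [0.0006,0.005,0,0,0.7],
  [0.0013,0.0099,0,0,0.7],
  [0.0019,0.0149,0,0,0.7],
  [0.0026,0.0198,0,0,0.7],
  [0.0032,0.0248,0,0,0.7],
  [0.0039,0.0298,0,0,0.7],
  [0.0045,0.0347,0,0,0.7],
  [0.0052,0.0397,0,0,0.7],
])

```text
time_s: 9.8
ee_pos: [489.9, -58.3, 12.1]
ee_rot: [51.3, 90.0, -46.1]
force: [-0.6, -3.4, 1.5]
gripper_width: 64.0
```

play_rows([
  [0.0006,0.005,0,0,0.7],
  [0.0013,0.0099,0,0,0.7],
  [0.0019,0.0149,0,0,0.7],
  [0.0026,0.0193,0,0,0.7],
  [0.0026,0.0193,0,0,0.7],
  [0.0021,0.0153,0,0,0.7],
  [0.0013,0.0093,0,0,0.7],
  [0.0013,0.0093,0,0,0.7],
])

```text
time_s: 10.47
ee_pos: [490.8, -49.8, 11.8]
ee_rot: [-125.8, 90.0, 136.7]
force: [-0.1, 0.5, 0.8]
gripper_width: 63.3
```

```bash
python3 - <<'E'
from h import *
f=grab_frame("scene"); cv2.imwrite("pics/s6.png",cv2.resize(f["img"][170:290,270:430],None,fx=4.8,fy=4.8,interpolation=cv2.INTER_CUBIC))
f=grab_frame("wrist"); cv2.imwrite("pics/w6.png",f["img"])
s=sensors.state(); print(tray(s["ee_pos"]),s["ee_pos"],s["force"],s["torque"],s["time_s"])
E
```

```text
[  -0.6 -101.4] [490.87216469 -49.51348996  11.79793545] [0.1256389  0.50521303 0.48627659] [-0.11519457  0.0954499   0.05722326] 10.5667
```

View pics/s6.png

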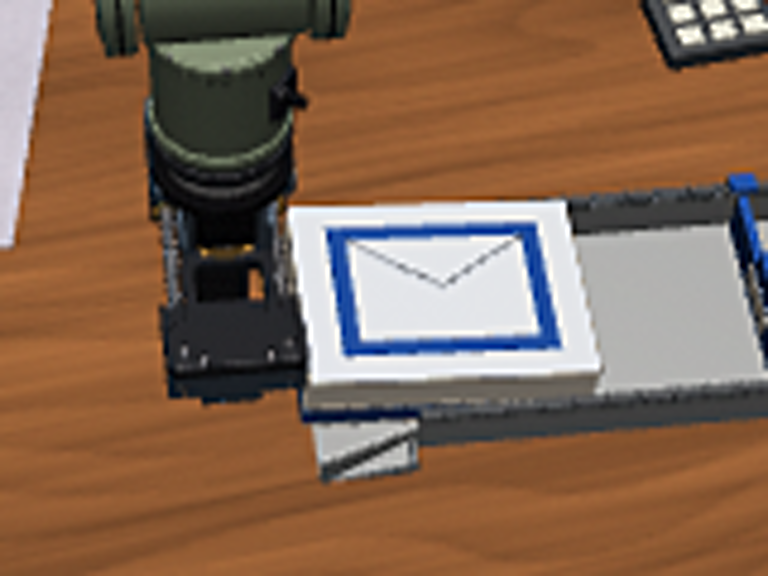

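View pics/w6.png

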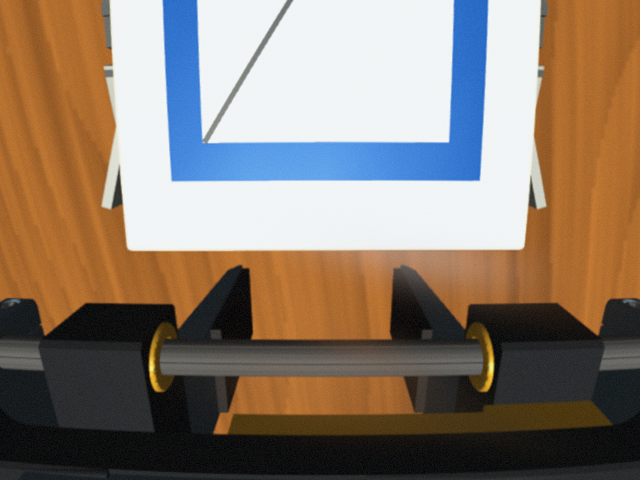

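play_rows([
  [0.0006,0.005,0.005,0,0.7],
  [0.0013,0.0099,0.005,0,0.7],
  [0.0019,0.0149,0.005,0,0.7],
  [0.0026,0.0198,0.005,0,0.7],
  [0.0032,0.0248,0.005,0,0.7],
  [0.0039,0.0298,0.005,0,0.7],
  [0.0045,0.0347,0.005,0,0.7],
  [0.0052,0.0397,0.005,0,0.7],
])

```text
time_s: 11.23
ee_pos: [496.1, -9.1, 16.8]
ee_rot: [-68.1, 90.0, -165.6]
force: [-0.9, -1.7, -0.8]
gripper_width: 63.8
```

```bash
python3 - <<'E'
from h import *
f=grab_frame("scene"); cv2.imwrite("pics/s7.png",cv2.resize(f["img"][170:290,290:450],None,fx=4.8,fy=4.8,interpolation=cv2.INTER_CUBIC))
f=grab_frame("wrist"); cv2.imwrite("pics/w7.png",f["img"])
s=sensors.state(); print(tray(s["ee_pos"]),s["ee_pos"],s["force"],s["torque"],s["time_s"])
E
```

```text
[ -0.3 -60.3] [496.48325828  -8.7266855   16.97011429] [ 0.08355816 -0.11780506 -0.67564034] [-0.12595352  0.10650366  0.01292137] 11.3333
```

View pics/s7.png

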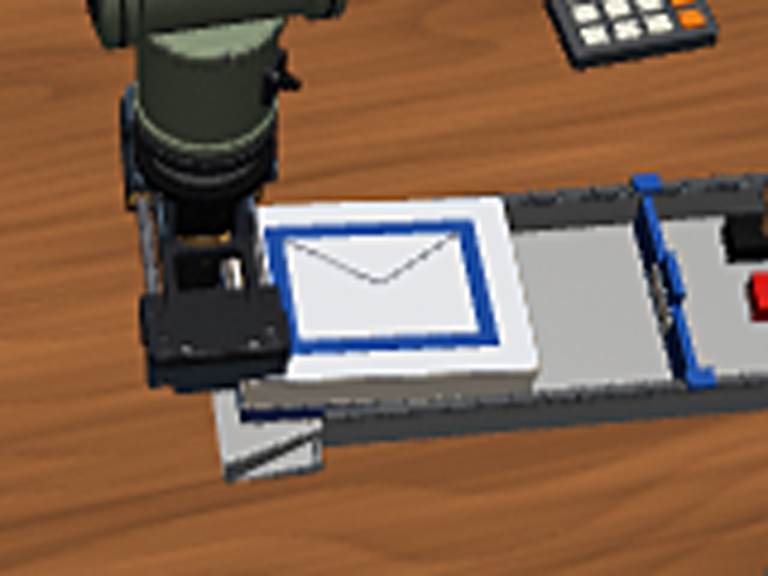

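View pics/w7.png

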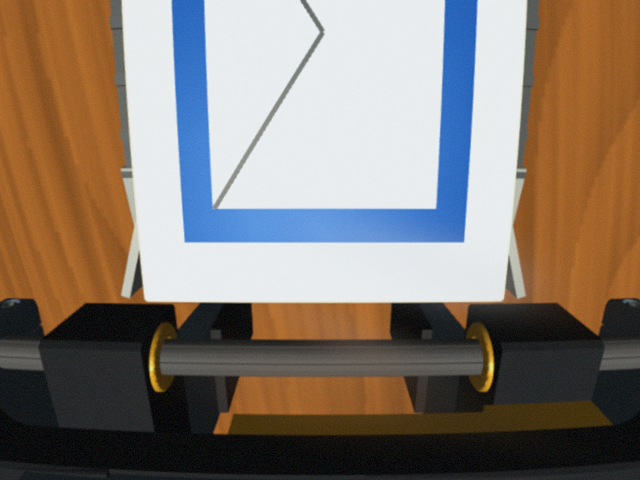

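play_rows([
  [0.0006,0.005,0,0,0.7],
  [0.0013,0.0099,0,0,0.7],
  [0.0019,0.0149,0,0,0.7],
  [0.0026,0.0198,0,0,0.7],
  [0.0031,0.0238,0,0,0.7],
  [0.0036,0.0278,0,0,0.7],
  [0.0041,0.0317,0,0,0.7],
  [0.0046,0.0357,0,0,0.7],
])

```text
time_s: 12.0
ee_pos: [500.9, 26.5, 16.9]
ee_rot: [-33.4, 90.0, -130.8]
force: [-0.2, -2.0, 0.1]
gripper_width: 63.8
```

```bash
python3 - <<'E'
from h import *
f=grab_frame("scene"); cv2.imwrite("pics/s8.png",cv2.resize(f["img"][170:290,310:470],None,fx=4.8,fy=4.8,interpolation=cv2.INTER_CUBIC))
s=sensors.state(); print(tray(s["ee_pos"]),s["ee_pos"],s["force"],s["torque"],s["time_s"])
E
```

```text
[ -0.3 -24.1] [501.07725117  27.09713984  17.01637541] [-0.30167559 -0.09480601 -0.35517769] [-0.14024883  0.135858    0.04279463] 12.05
```

View pics/s8.png

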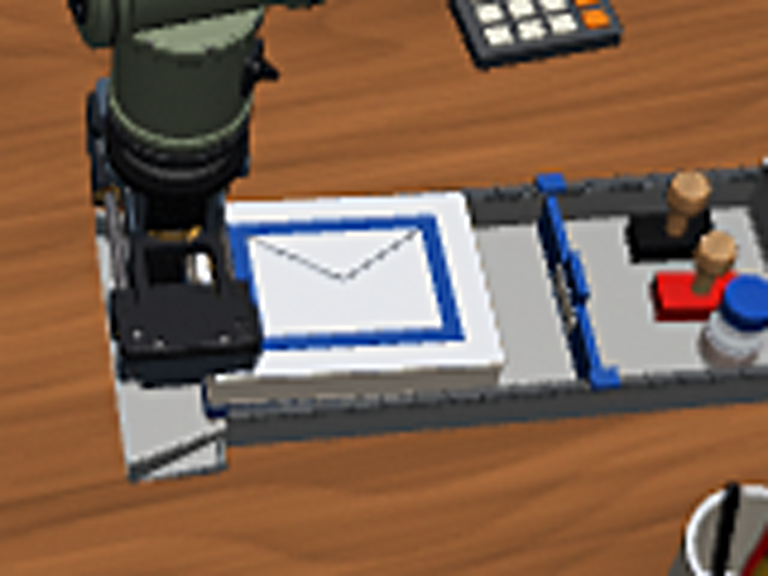

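play_rows([
  [0.0004,0.003,0,0,0.7],
  [0.0008,0.006,0,0,0.7],
  [0.0012,0.009,0,0,0.7],
  [0.0015,0.012,0,0,0.7],
  [0.0019,0.015,0,0,0.7],
  [0.0023,0.018,0,0,0.7],
  [0.0023,0.018,0,0,0.7],
  [0.0023,0.018,0,0,0.7],
])

```text
time_s: 12.72
ee_pos: [503.4, 44.5, 17.1]
ee_rot: [138.2, 90.0, 40.8]
force: [-0.3, 0.8, -0.2]
gripper_width: 64.2
```

```bash
python3 - <<'E'
from h import *
f=grab_frame("scene"); cv2.imwrite("pics/s9.png",cv2.resize(f["img"][170:290,310:470],None,fx=4.8,fy=4.8,interpolation=cv2.INTER_CUBIC))
f=grab_frame("wrist"); cv2.imwrite("pics/w9.png",f["img"])
s=sensors.state(); print(tray(s["ee_pos"]),s["ee_pos"],s["force"],s["torque"],s["time_s"])
E
```

```text
[-0.3 -6.8] [503.37095882  44.29421133  17.06076409] [ 0.51049365 -0.0085055   0.78478166] [-0.14885264  0.04677816  0.0090241 ] 12.8167
```

View pics/s9.png

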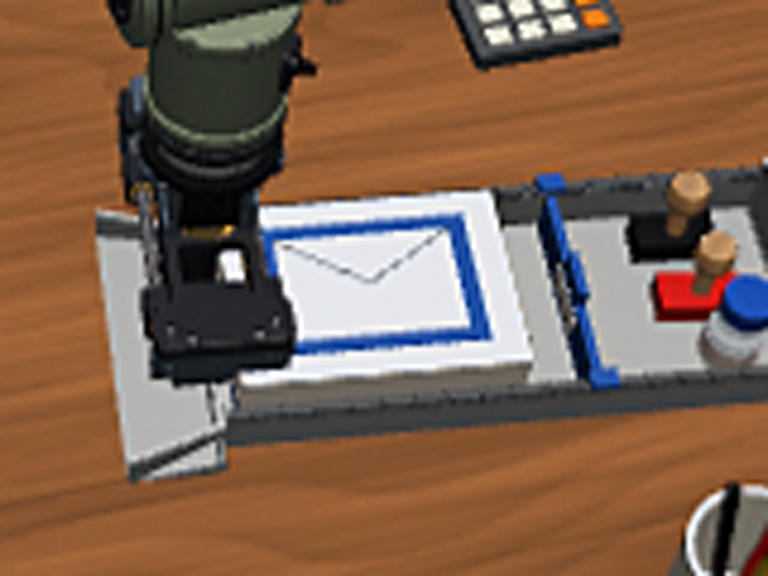

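View pics/w9.png

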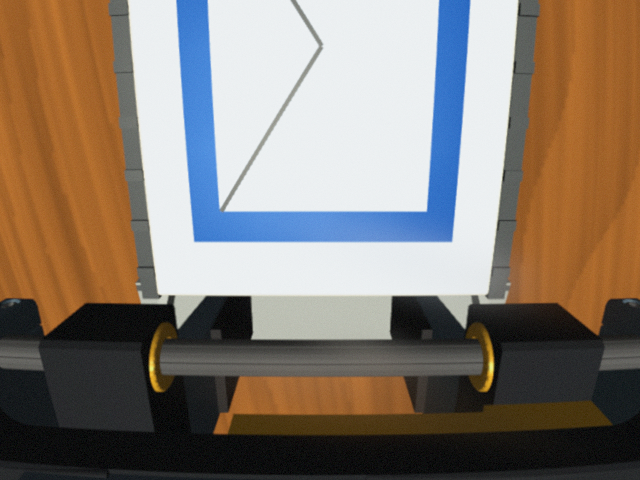

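```bash
python3 - <<'E'
from h import *
fs=grab_frame("scene");ft=grab_frame("top")
m=T((310,170),4.8)
for p,z in [((492,190),52),((531,362),52),((541,200),35),((583,372),35)]: print("sc",p,tray(pix2world(fs,m(p),z)))
cv2.imwrite("pics/t9.png",cv2.resize(ft["img"][200:300,200:350],None,fx=5,fy=5,interpolation=cv2.INTER_CUBIC))
cv2.imwrite("pics/s9b.png",cv2.resize(fs["img"][195:265,385:465],None,fx=8,fy=8,interpolation=cv2.INTER_CUBIC))
E
```

```text
sc (492, 190) [-60.6 177.1]
sc (531, 362) [ 61.8 174.2]
sc (541, 200) [-62.5 210.5]
sc (583, 372) [ 61.1 207.8]
```

View pics/t9.png

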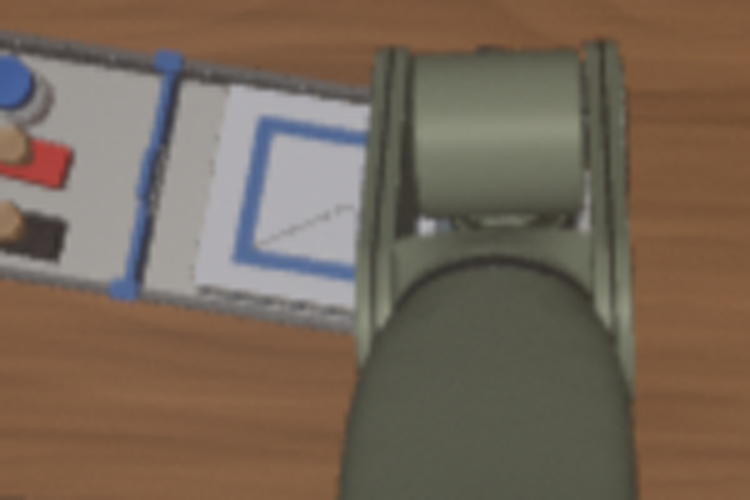

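View pics/s9b.png

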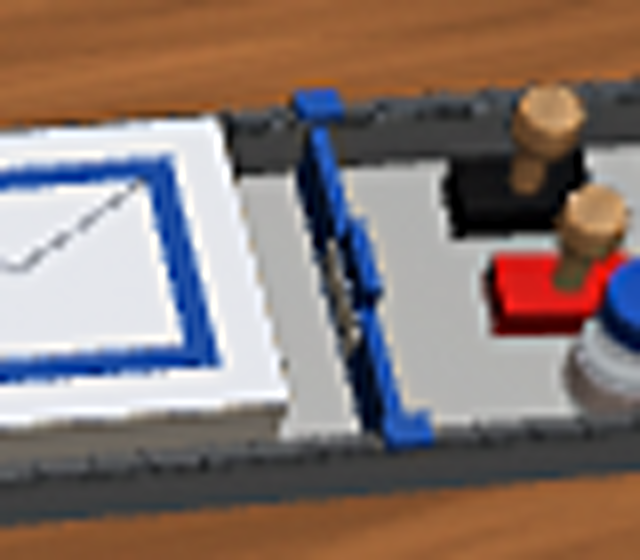

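play_rows([
  [0.0004,0.003,0,0,0.7],
  [0.0008,0.006,0,0,0.7],
  [0.0012,0.009,0,0,0.7],
  [0.0015,0.012,0,0,0.7],
  [0.0019,0.015,0,0,0.7],
  [0.0023,0.018,0,0,0.7],
  [0.0026,0.02,0,0,0.7],
  [0.0028,0.022,0,0,0.7],
])

```text
time_s: 13.58
ee_pos: [506.1, 66.3, 17.0]
ee_rot: [45.6, 90.0, -51.8]
force: [0.0, -3.6, 1.2]
gripper_width: 63.7
```

```bash
cat > chk.py <<'E'
import sys
from h import *
n=sys.argv[1]
s=sensors.state(); f0=s["force"]
fs=grab_frame("scene"); f1=sensors.state()["force"]
ft=grab_frame("top"); s=sensors.state()
print(tray(s["ee_pos"]),np.round(s["ee_pos"],1),np.round([f0,f1,s["force"]],1).tolist(),s["time_s"])
a=cv2.resize(fs["img"][195:265,385:465],None,fx=8,fy=8,interpolation=cv2.INTER_CUBIC)
cv2.imwrite(f"pics/s{n}.png",a)
cv2.imwrite(f"pics/t{n}.png",cv2.resize(ft["img"][200:265,200:280],None,fx=8,fy=8,interpolation=cv2.INTER_CUBIC))
E
python3 chk.py 10
```

```text
[-0.4 15.7] [506.1  66.6  17. ] [[0.0, -3.6, 1.2], [0.3, -1.4, 1.1], [-0.1, -0.8, 0.1]] 13.6833
```

View pics/s10.png

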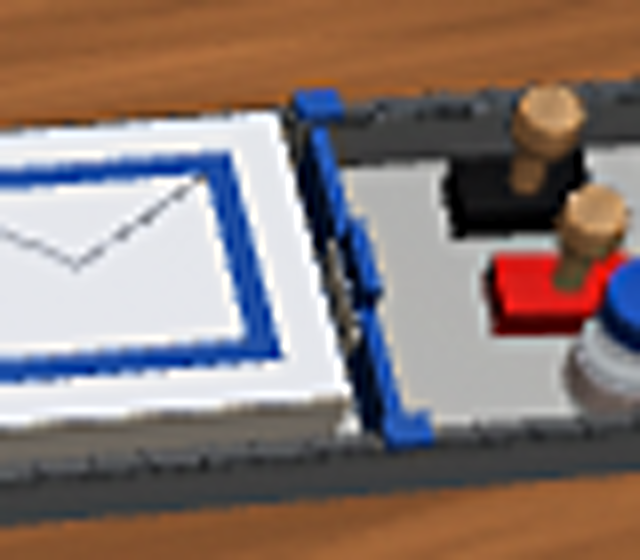

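View pics/t10.png

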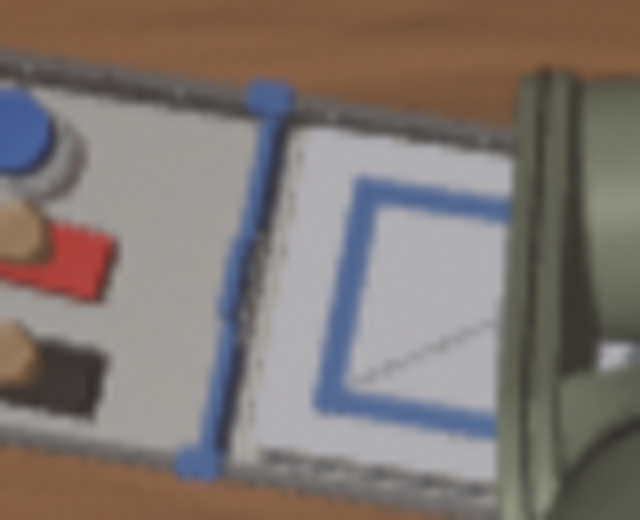

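play_rows([
  [0.0001,0.0005,0,0,0.7],
  [0.0001,0.001,0,0,0.7],
  [0.0002,0.0015,0,0,0.7],
  [0.0003,0.002,0,0,0.7],
  [0.0003,0.0025,0,0,0.7],
  [0.0004,0.003,0,0,0.7],
  [0.0005,0.0035,0,0,0.7],
  [0.0005,0.004,0,0,0.7],
])

```text
time_s: 14.35
ee_pos: [506.5, 70.1, 17.0]
ee_rot: [68.5, 90.0, -28.9]
force: [-1.5, -2.9, 1.3]
gripper_width: 63.8
```

```bash
python3 chk.py 11
```

```text
[-0.5 19.3] [506.5  70.2  17. ] [[-1.5, -2.9, 1.3], [-0.1, -2.8, 0.4], [-0.4, -2.9, 1.2]] 14.45
```

View pics/t11.png

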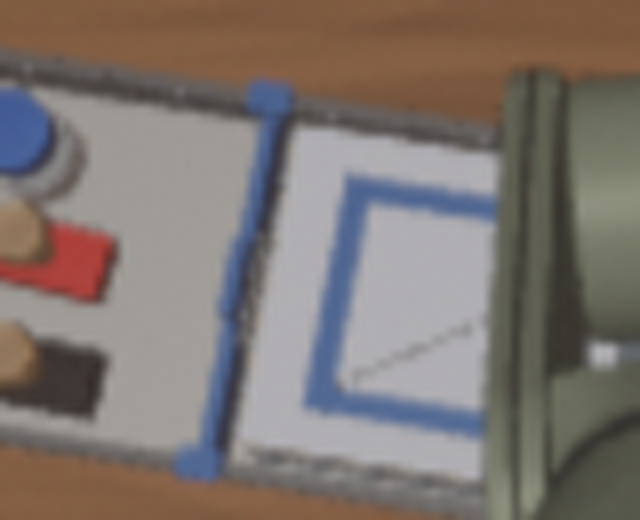

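View pics/s11.png

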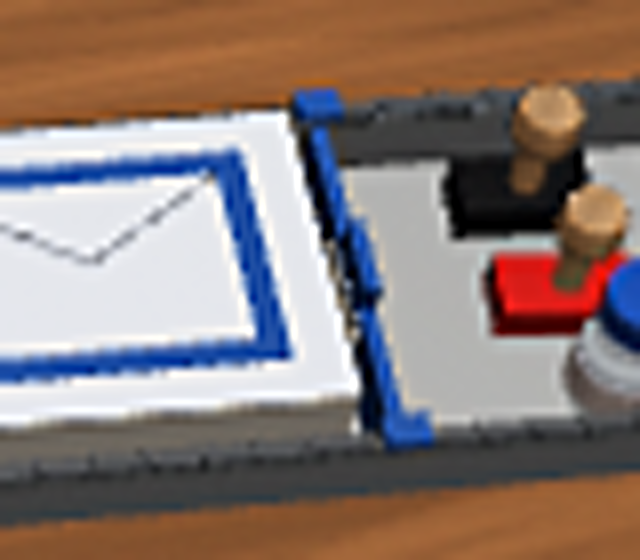

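play_rows([
  [0,0.0002,0,0,0.7],
  [0.0001,0.0005,0,0,0.7],
  [0.0001,0.0008,0,0,0.7],
  [0.0001,0.001,0,0,0.7],
  [0.0002,0.0012,0,0,0.7],
  [0.0002,0.0015,0,0,0.7],
  [0.0002,0.0018,0,0,0.7],
  [0.0003,0.002,0,0,0.7],
])

```text
time_s: 15.12
ee_pos: [506.8, 72.1, 17.0]
ee_rot: [68.0, 90.0, -29.5]
force: [-0.3, -3.1, 0.8]
gripper_width: 63.9
```

play_rows([
  [0,0.0001,0,0,0.7],
  [0,0.0002,0,0,0.7],
  [0,0.0003,0,0,0.7],
  [0.0001,0.0004,0,0,0.7],
  [0.0001,0.0005,0,0,0.7],
  [0.0001,0.0006,0,0,0.7],
  [0.0001,0.0007,0,0,0.7],
  [0.0001,0.0008,0,0,0.7],
])

```text
time_s: 15.78
ee_pos: [506.9, 72.9, 17.0]
ee_rot: [98.7, 90.0, 1.3]
force: [-0.4, -3.6, 1.0]
gripper_width: 63.9
```

```bash
python3 chk.py 12
```

```text
[-0.5 22. ] [506.9  72.9  17. ] [[-0.4, -3.6, 1.0], [0.0, -3.5, 0.8], [-0.7, -3.7, 1.5]] 15.8833
```

View pics/t12.png

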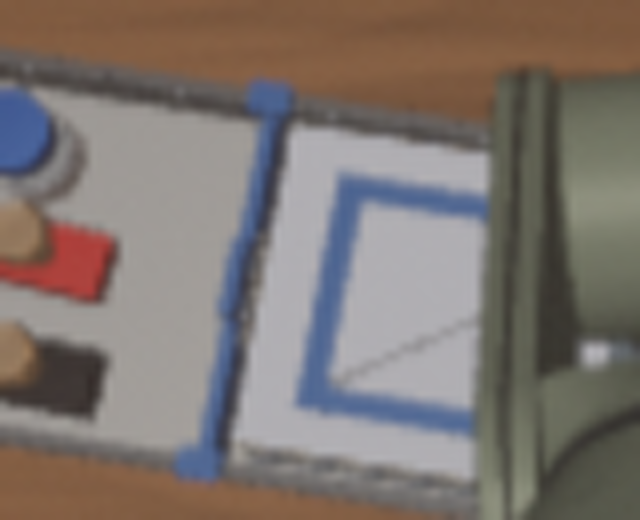

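View pics/s12.png

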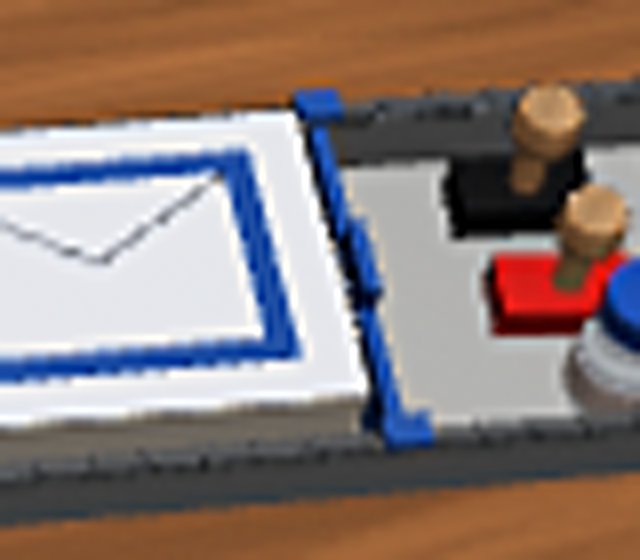

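play_rows([
  [0,0.0001,0,0,0.7],
  [0,0.0002,0,0,0.7],
  [0,0.0003,0,0,0.7],
  [0.0001,0.0004,0,0,0.7],
  [0.0001,0.0005,0,0,0.7],
  [0.0001,0.0006,0,0,0.7],
  [0.0001,0.0007,0,0,0.7],
  [0.0001,0.0008,0,0,0.7],
])

```text
time_s: 16.55
ee_pos: [507.0, 73.7, 17.0]
ee_rot: [93.2, 90.0, -4.2]
force: [-1.0, -2.9, 1.8]
gripper_width: 63.9
```

```bash
python3 - <<'E'
from h import *
s=sensors.state();print(s["force"],tray(s["ee_pos"]))
E
```

```text
[-1.01128123 -2.93742953  1.84386908] [-0.5 22.8]
```

play_rows([
  [0,0.0001,0,0,0.7],
  [0,0.0002,0,0,0.7],
  [0,0.0003,0,0,0.7],
  [0.0001,0.0004,0,0,0.7],
  [0.0001,0.0005,0,0,0.7],
  [0.0001,0.0006,0,0,0.7],
  [0.0001,0.0007,0,0,0.7],
  [0.0001,0.0008,0,0,0.7],
])

```text
time_s: 17.22
ee_pos: [507.1, 74.5, 17.0]
ee_rot: [101.5, 90.0, 4.0]
force: [-0.2, -3.3, 0.8]
gripper_width: 63.7
```

```bash
python3 chk.py 13
```

```text
[-0.4 23.7] [507.1  74.5  17. ] [[-0.2, -3.3, 0.8], [0.1, -2.1, 0.8], [-0.7, -2.6, 0.1]] 17.3167
```

View pics/s13.png

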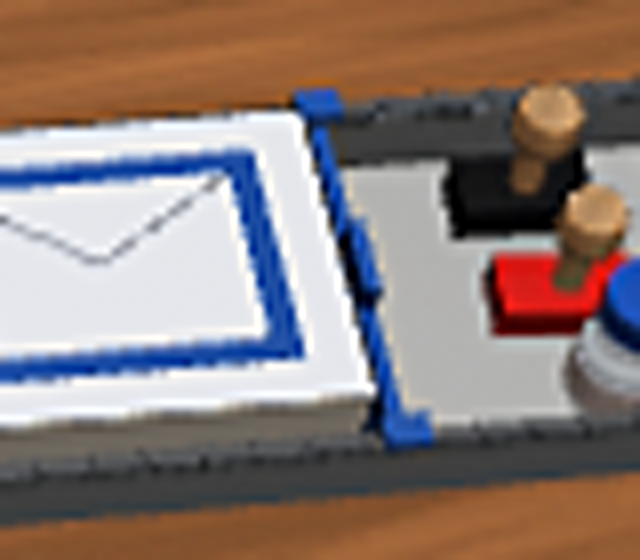

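View pics/t13.png

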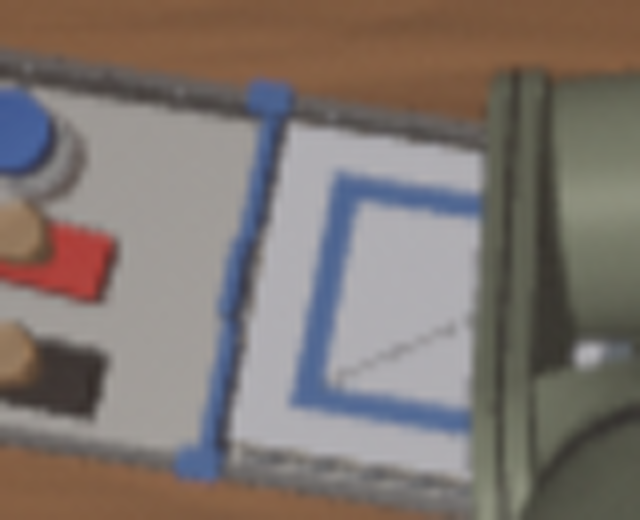

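play_rows([
  [0,0.0001,0,0,0.7],
  [0,0.0002,0,0,0.7],
  [0,0.0003,0,0,0.7],
  [0.0001,0.0004,0,0,0.7],
  [0.0001,0.0005,0,0,0.7],
  [0.0001,0.0006,0,0,0.7],
  [0.0001,0.0007,0,0,0.7],
  [0.0001,0.0008,0,0,0.7],
])

```text
time_s: 17.98
ee_pos: [507.2, 75.3, 16.9]
ee_rot: [115.0, 90.0, 17.5]
force: [-0.2, -1.9, 0.3]
gripper_width: 64.1
```

play_rows([
  [0,0.0001,0,0,0.7],
  [0,0.0002,0,0,0.7],
  [0,0.0003,0,0,0.7],
  [0.0001,0.0004,0,0,0.7],
  [0.0001,0.0005,0,0,0.7],
  [0.0001,0.0006,0,0,0.7],
  [0.0001,0.0007,0,0,0.7],
  [0.0001,0.0008,0,0,0.7],
])

```text
time_s: 18.65
ee_pos: [507.3, 76.1, 17.0]
ee_rot: [97.8, 90.0, 0.3]
force: [0.2, -2.6, -0.6]
gripper_width: 63.9
```

play_rows([
  [0,0.0001,0,0,0.7],
  [0,0.0002,0,0,0.7],
  [0,0.0003,0,0,0.7],
  [0.0001,0.0004,0,0,0.7],
  [0.0001,0.0005,0,0,0.7],
  [0.0001,0.0006,0,0,0.7],
  [0.0001,0.0007,0,0,0.7],
  [0.0001,0.0008,0,0,0.7],
])

```text
time_s: 19.32
ee_pos: [507.4, 76.9, 16.9]
ee_rot: [88.0, 90.0, -9.5]
force: [0.0, -1.7, 0.5]
gripper_width: 63.8
```

```bash
python3 chk.py 14
```

```text
[-0.5 26.1] [507.4  76.9  17. ] [[0.0, -1.7, 0.5], [-0.2, -2.6, 0.5], [-1.1, -1.7, -0.8]] 19.4167
```

View pics/s14.png

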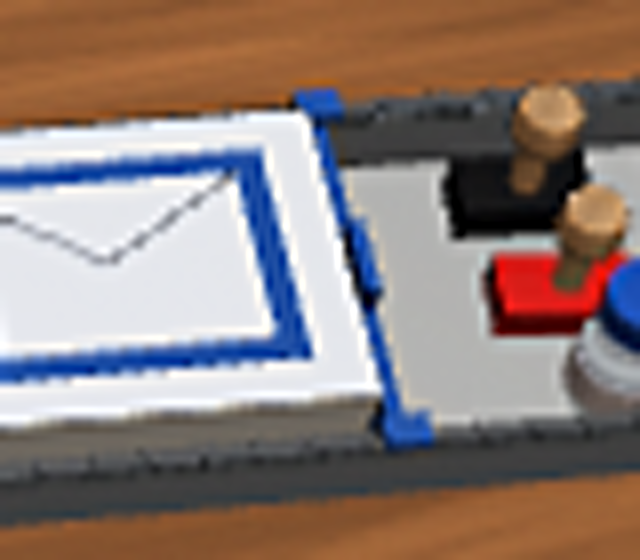

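View pics/t14.png

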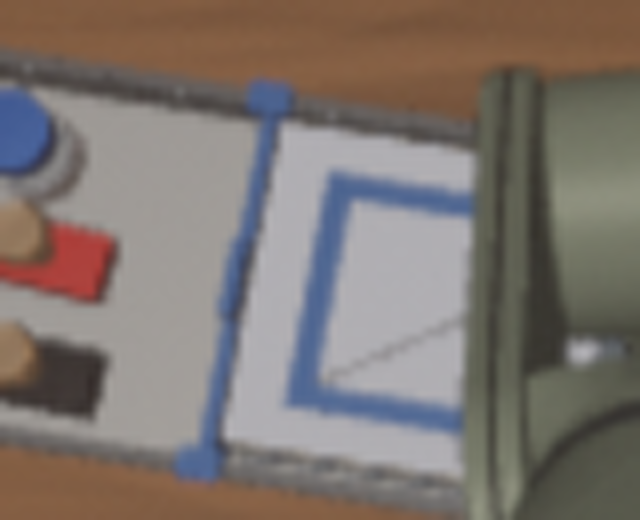

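play_rows([
  [0,0.0001,0,0,0.7],
  [0,0.0001,0,0,0.7],
  [0,0.0002,0,0,0.7],
  [0,0.0002,0,0,0.7],
  [0,0.0003,0,0,0.7],
  [0,0.0003,0,0,0.7],
  [0.0001,0.0004,0,0,0.7],
  [0.0001,0.0004,0,0,0.7],
])

```text
time_s: 20.08
ee_pos: [507.5, 77.3, 17.0]
ee_rot: [53.6, 90.0, -43.8]
force: [-0.7, -1.3, -0.3]
gripper_width: 63.8
```

play_rows([
  [0,0.0001,0,0,0.7],
  [0,0.0001,0,0,0.7],
  [0,0.0002,0,0,0.7],
  [0,0.0002,0,0,0.7],
  [0,0.0003,0,0,0.7],
  [0,0.0003,0,0,0.7],
  [0.0001,0.0004,0,0,0.7],
  [0.0001,0.0004,0,0,0.7],
])

```text
time_s: 20.75
ee_pos: [507.5, 77.7, 16.9]
ee_rot: [-55.6, 90.0, -153.1]
force: [-1.2, -2.2, -0.2]
gripper_width: 63.9
```

play_rows([
  [0,0.0001,0,0,0.7],
  [0,0.0001,0,0,0.7],
  [0,0.0002,0,0,0.7],
  [0,0.0002,0,0,0.7],
  [0,0.0003,0,0,0.7],
  [0,0.0003,0,0,0.7],
  [0,0.0004,0,0,0.7],
  [0,0.0004,0,0,0.7],
])

```text
time_s: 21.42
ee_pos: [507.6, 78.1, 17.0]
ee_rot: [105.9, 90.0, 8.5]
force: [-0.4, -2.0, -0.3]
gripper_width: 63.8
```

play_rows([
  [0,0.0001,0,0,0.7],
  [0,0.0001,0,0,0.7],
  [0,0.0002,0,0,0.7],
  [0,0.0002,0,0,0.7],
  [0,0.0003,0,0,0.7],
  [0,0.0003,0,0,0.7],
  [0.0001,0.0004,0,0,0.7],
  [0.0001,0.0004,0,0,0.7],
])

```text
time_s: 22.08
ee_pos: [507.7, 78.5, 17.0]
ee_rot: [16.5, 90.0, -80.9]
force: [-1.3, -2.5, -0.0]
gripper_width: 63.8
```

```bash
cat > cmp.py <<'E'
import sys,cv2,numpy as np
from scipy.ndimage import shift
# track lid stripe & divider motion in scene and top crops by ECC-like phase correlation on windows (8x crops)
def win(n,r): a=cv2.imread(f"pics/{n}.png",0).astype(np.float32); return a[r[1]:r[3],r[0]:r[2]]
for pre,rb,rd in [("s",(150,140,310,390),(385,400,440,450)),("t",(270,160,460,440),(170,440,222,485)),("t",(270,160,460,440),(244,78,295,112))]:
    for a,b in zip(sys.argv[1:-1],sys.argv[2:]):
        o=[]
        for r in (rb,rd):
            A,B=win(pre+a,r),win(pre+b,r); h=cv2.createHanningWindow(A.shape[::-1],cv2.CV_32F)
            o.append(np.round(np.array(cv2.phaseCorrelate(A,B,h)[0]),2).tolist())
        print(pre,a,b,"box",o[0],"div",o[1])
E
python3 chk.py 15; python3 cmp.py 11 12 13 14 15
```

```text
[-0.4 27.7] [507.7  78.5  17. ] [[-1.3, -2.5, -0.0], [-0.8, -1.4, -1.3], [-0.0, -1.9, -0.4]] 22.1833
s 11 12 box [7.94, -0.02] div [-0.02, -0.15]
s 12 13 box [0.11, -0.52] div [0.1, -0.03]
s 13 14 box [0.1, -24.12] div [-0.03, 0.13]
s 14 15 box [-0.16, -16.09] div [-0.05, -0.06]
t 11 12 box [-7.81, -0.13] div [-0.07, 0.49]
t 12 13 box [-0.31, -24.4] div [-0.1, 0.38]
t 13 14 box [-8.07, -0.22] div [0.04, 0.65]
t 14 15 box [-0.23, -23.46] div [-0.11, 0.58]
t 11 12 box [-7.81, -0.13] div [0.28, -0.41]
t 12 13 box [-0.31, -24.4] div [0.01, -0.07]
t 13 14 box [-8.07, -0.22] div [-0.07, -0.12]
t 14 15 box [-0.23, -23.46] div [0.14, 0.24]
```

View pics/s15.png

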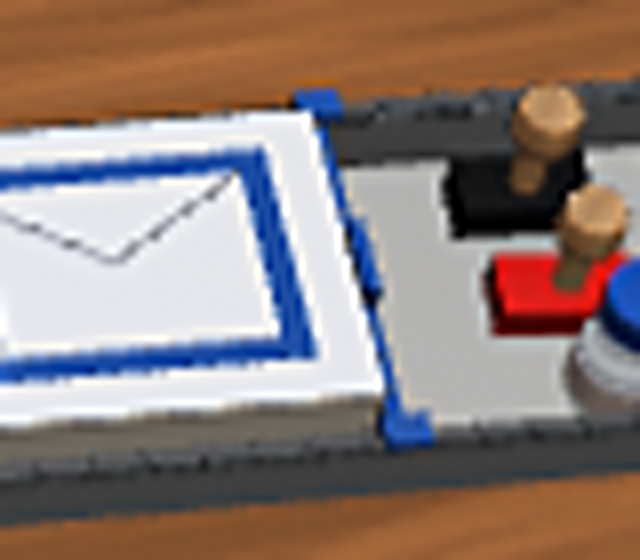

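View pics/t15.png

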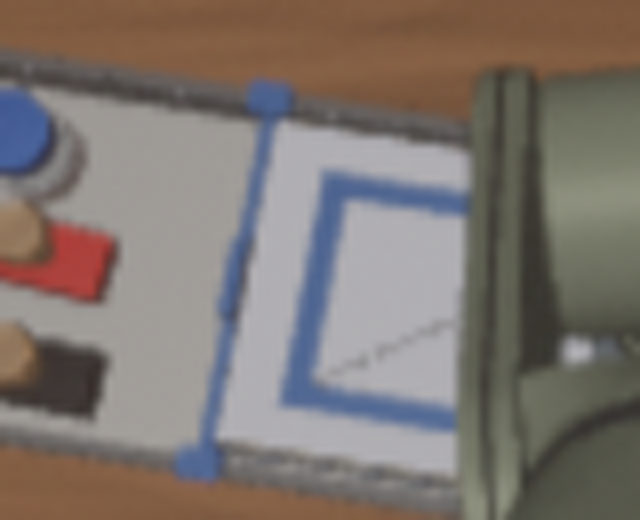

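play_rows([
  [0,0.0001,0,0,0.7],
  [0,0.0001,0,0,0.7],
  [0,0.0002,0,0,0.7],
  [0,0.0002,0,0,0.7],
  [0,0.0003,0,0,0.7],
  [0,0.0003,0,0,0.7],
  [0.0001,0.0004,0,0,0.7],
  [0.0001,0.0004,0,0,0.7],
])

```text
time_s: 22.85
ee_pos: [507.7, 78.9, 17.0]
ee_rot: [-7.9, 90.0, -105.4]
force: [-0.2, -0.9, -0.6]
gripper_width: 64.2
```

play_rows([
  [0,0.0001,0,0,0.7],
  [0,0.0001,0,0,0.7],
  [0,0.0002,0,0,0.7],
  [0,0.0002,0,0,0.7],
  [0,0.0003,0,0,0.7],
  [0,0.0003,0,0,0.7],
  [0.0001,0.0004,0,0,0.7],
  [0.0001,0.0004,0,0,0.7],
])

```text
time_s: 23.52
ee_pos: [507.9, 79.3, 17.0]
ee_rot: [95.3, 90.0, -2.1]
force: [-0.5, -2.1, -0.2]
gripper_width: 64.0
```

play_rows([
  [0,0.0001,0,0,0.7],
  [0,0.0001,0,0,0.7],
  [0,0.0002,0,0,0.7],
  [0,0.0002,0,0,0.7],
  [0,0.0003,0,0,0.7],
  [0,0.0003,0,0,0.7],
  [0,0.0004,0,0,0.7],
  [0,0.0004,0,0,0.7],
])

```text
time_s: 24.18
ee_pos: [507.9, 79.7, 17.0]
ee_rot: [93.4, 90.0, -4.0]
force: [0.5, -2.0, -1.0]
gripper_width: 64.0
```

```bash
python3 chk.py 16
python3 - <<'E'
from h import *
f=grab_frame("top"); R,_=cv2.Rodrigues(np.array(f["rvec"])); print(-R.T@np.array(f["tvec"]).reshape(3))
f=grab_frame("scene"); R,_=cv2.Rodrigues(np.array(f["rvec"])); print(-R.T@np.array(f["tvec"]).reshape(3))
E
```

```text
[-0.3 28.9] [507.9  79.7  17. ] [[0.5, -2.0, -1.0], [0.4, -1.9, -0.5], [-0.8, -1.0, -0.8]] 24.2833
[ 279.68941741   -8.6941096  1488.6529272 ]
[1181.13857942 -195.37520954 1104.4589767 ]
```

View pics/t16.png

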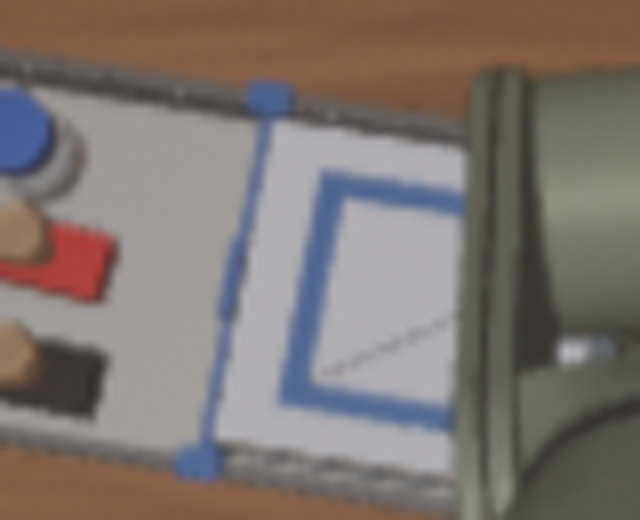

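View pics/s16.png

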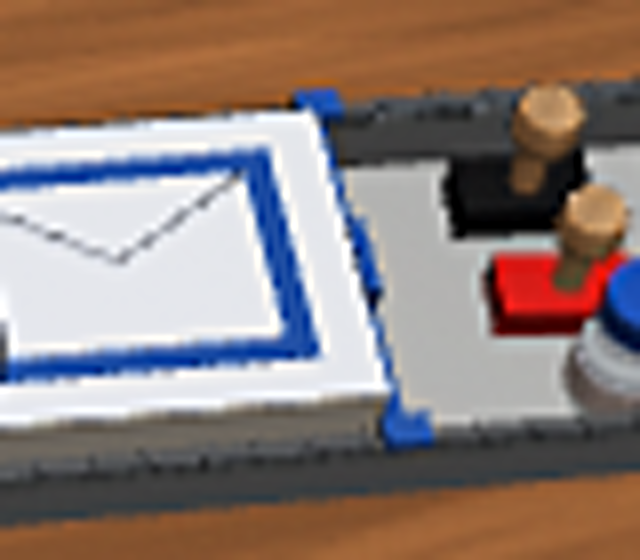

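play_rows([
  [0,0.0001,0,0,0.7],
  [0,0.0001,0,0,0.7],
  [0,0.0002,0,0,0.7],
  [0,0.0002,0,0,0.7],
  [0,0.0003,0,0,0.7],
  [0,0.0003,0,0,0.7],
  [0.0001,0.0004,0,0,0.7],
  [0.0001,0.0004,0,0,0.7],
])

```text
time_s: 25.05
ee_pos: [508.0, 80.1, 17.0]
ee_rot: [-2.7, 90.0, -100.2]
force: [-0.8, -2.8, 0.2]
gripper_width: 63.6
```

play_rows([
  [0,0.0001,0,0,0.7],
  [0,0.0001,0,0,0.7],
  [0,0.0002,0,0,0.7],
  [0,0.0002,0,0,0.7],
  [0,0.0003,0,0,0.7],
  [0,0.0003,0,0,0.7],
  [0.0001,0.0004,0,0,0.7],
  [0.0001,0.0004,0,0,0.7],
])

```text
time_s: 25.72
ee_pos: [508.1, 80.5, 17.0]
ee_rot: [4.5, 90.0, -92.9]
force: [-0.4, -2.4, -1.2]
gripper_width: 63.9
```

play_rows([
  [0,0.0001,0,0,0.7],
  [0,0.0001,0,0,0.7],
  [0,0.0002,0,0,0.7],
  [0,0.0002,0,0,0.7],
  [0,0.0003,0,0,0.7],
  [0,0.0003,0,0,0.7],
  [0,0.0004,0,0,0.7],
  [0,0.0004,0,0,0.7],
])

```text
time_s: 26.38
ee_pos: [508.1, 80.9, 17.0]
ee_rot: [102.7, 90.0, 5.2]
force: [0.4, -1.3, -0.0]
gripper_width: 63.7
```

play_rows([
  [0,0.0001,0,0,0.7],
  [0,0.0001,0,0,0.7],
  [0,0.0002,0,0,0.7],
  [0,0.0002,0,0,0.7],
  [0,0.0003,0,0,0.7],
  [0,0.0003,0,0,0.7],
  [0.0001,0.0004,0,0,0.7],
  [0.0001,0.0004,0,0,0.7],
])

```text
time_s: 27.05
ee_pos: [508.2, 81.3, 17.0]
ee_rot: [60.9, 90.0, -36.6]
force: [0.2, -1.7, -0.6]
gripper_width: 63.8
```

```bash
python3 chk.py 17; python3 cmp.py 11 17
```

```text
[-0.3 30.5] [508.2  81.3  17. ] [[0.2, -1.7, -0.6], [-1.5, -1.7, 0.3], [-0.5, -1.9, 0.1]] 27.15
s 11 17 box [31.64, -0.31] div [-0.08, 0.08]
t 11 17 box [-32.15, 7.14] div [-0.15, 0.5]
t 11 17 box [-32.15, 7.14] div [-0.12, -0.32]
```

View pics/t17.png

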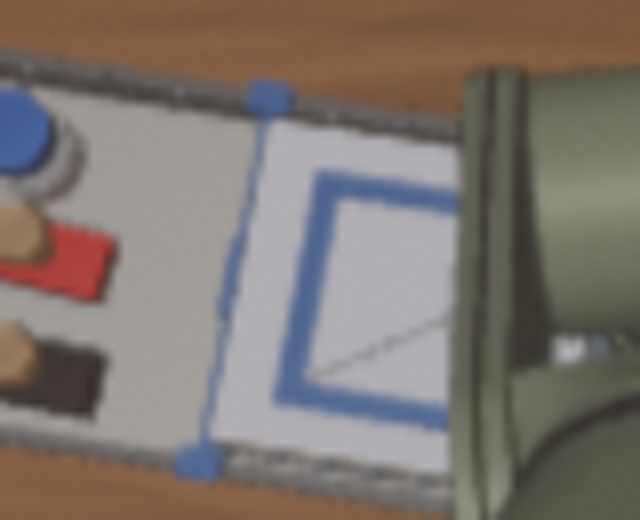

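View pics/s17.png

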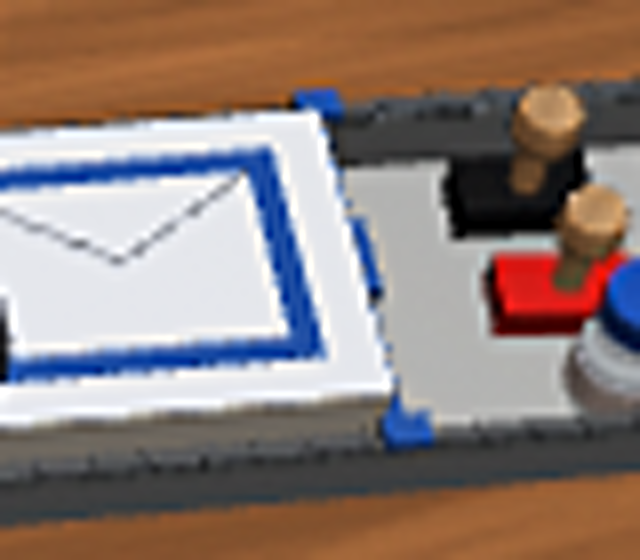

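play_rows([
  [0,0.0001,0,0,0.7],
  [0,0.0001,0,0,0.7],
  [0,0.0002,0,0,0.7],
  [0,0.0002,0,0,0.7],
  [0,0.0003,0,0,0.7],
  [0,0.0003,0,0,0.7],
  [0.0001,0.0004,0,0,0.7],
  [0.0001,0.0004,0,0,0.7],
])

```text
time_s: 27.82
ee_pos: [508.2, 81.6, 17.0]
ee_rot: [-13.3, 90.0, -110.8]
force: [-0.8, -2.9, -0.3]
gripper_width: 63.7
```

play_rows([
  [0,0.0001,0,0,0.7],
  [0,0.0001,0,0,0.7],
  [0,0.0002,0,0,0.7],
  [0,0.0002,0,0,0.7],
  [0,0.0003,0,0,0.7],
  [0,0.0003,0,0,0.7],
  [0.0001,0.0004,0,0,0.7],
  [0.0001,0.0004,0,0,0.7],
])

```text
time_s: 28.48
ee_pos: [508.2, 81.6, 17.0]
ee_rot: [-15.6, 90.0, -113.0]
force: [-1.1, -5.5, 1.2]
gripper_width: 63.8
```

play_rows([
  [0,0.0001,0,0,0.7],
  [0,0.0001,0,0,0.7],
  [0,0.0001,0,0,0.7],
  [0,0.0001,0,0,0.7],
  [0,0.0001,0,0,0.7],
  [0,0.0001,0,0,0.7],
  [0,0.0001,0,0,0.7],
  [0,0.0001,0,0,0.7],
])

```text
time_s: 29.15
ee_pos: [508.2, 81.6, 17.0]
ee_rot: [-12.3, 89.9, -109.7]
force: [-1.5, -6.6, 1.0]
gripper_width: 64.0
```

```bash
python3 chk.py 18; python3 cmp.py 17 18; python3 -c "
from h import *
f=grab_frame('wrist'); cv2.imwrite('pics/w18.png',f['img']); print(sensors.state()['torque'])"
```

```text
[-0.3 30.9] [508.2  81.6  17. ] [[-1.5, -6.6, 1.0], [-1.2, -5.6, 1.8], [-1.2, -6.1, 1.1]] 29.25
s 17 18 box [0.0, 0.06] div [-0.09, 0.02]
t 17 18 box [0.02, -0.09] div [-0.01, 0.61]
t 17 18 box [0.02, -0.09] div [-0.04, 0.19]
[-1.0548451   0.18488043 -0.01225063]
```

View pics/w18.png

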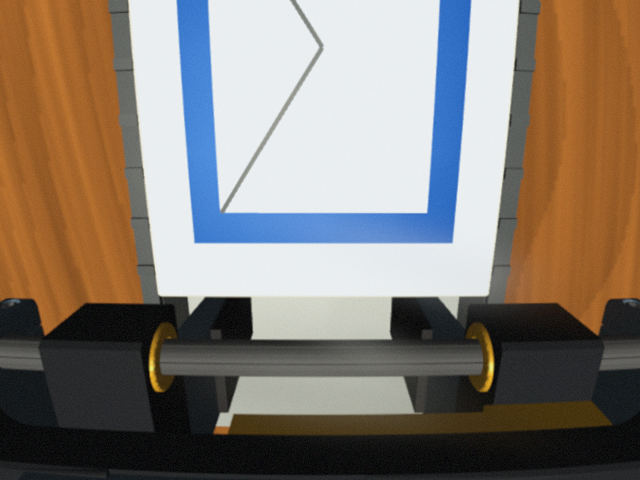

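View pics/t18.png

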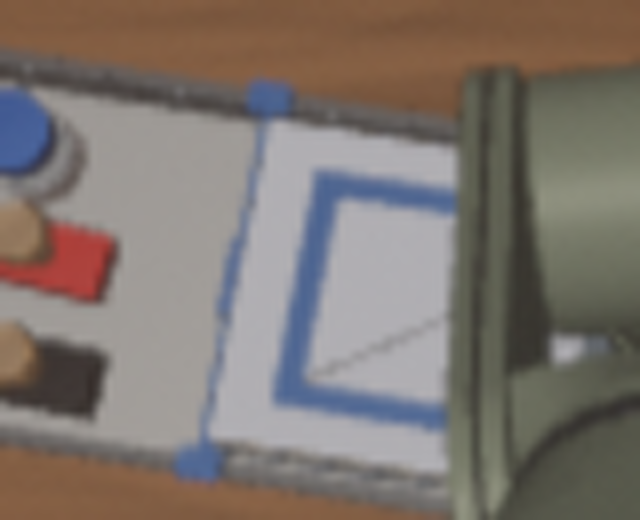

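The divider was found by feel: force rose from 2 to 6 N while the tool stopped, and neither box nor divider moved in the images. Now backing off, then lifting.

play_rows([
  [-0.0003,-0.002,0,0,0.7],
  [-0.0009,-0.007,0,0,0.7],
  [-0.0018,-0.014,0,0,0.7],
  [-0.0026,-0.02,0,0,0.7],
  [-0.0039,-0.03,0.005,0,0.7],
  [-0.0039,-0.03,0.03,0,0.7],
  [-0.0039,-0.03,0.06,0,0.7],
  [-0.0039,-0.03,0.09,0,0.7],
])

```text
time_s: 29.97
ee_pos: [503.8, 51.3, 107.9]
ee_rot: [-84.1, 89.9, 178.4]
force: [-0.5, -0.4, 0.2]
gripper_width: 64.0
```

play_rows([
  [0,0,0.03,0,0.7],
  [0,-0.03,0.06,0,0.7],
  [0,-0.07,0.09,0,0.7],
  [0,-0.11,0.1,0,0.7],
  [0,-0.15,0.1,0,0.7],
  [0,-0.19,0.1,0,0.7],
  [0,-0.23,0.1,0,0.7],
  [0,-0.23,0.1,0,0.7],
])

```text
time_s: 30.63
ee_pos: [504.0, -184.7, 207.5]
ee_rot: [28.3, 89.8, -69.5]
force: [0.3, 0.2, 0.5]
gripper_width: 63.9
```

```bash
python3 chk.py 19; python3 cmp.py 18 19; python3 -c "
from h import *
f=grab_frame('scene'); cv2.imwrite('pics/sf.png',f['img'])
f=grab_frame('top'); cv2.imwrite('pics/tf.png',cv2.resize(f['img'][195:285,175:335],None,fx=4.8,fy=4.8,interpolation=cv2.INTER_CUBIC))"
```

```text
[  29.  -228.9] [ 503.8 -179.7  207. ] [[0.3, 0.2, 0.5], [-0.9, 0.6, -0.5], [-0.2, -0.6, -0.9]] 30.7333
s 18 19 box [-0.03, -0.07] div [0.1, -0.09]
t 18 19 box [0.05, 0.06] div [0.11, 0.6]
t 18 19 box [0.05, 0.06] div [0.54, 0.38]
```

View pics/sf.png

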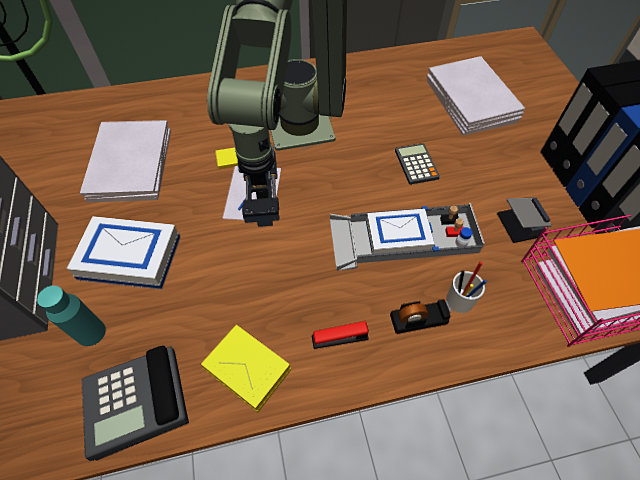

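View pics/tf.png

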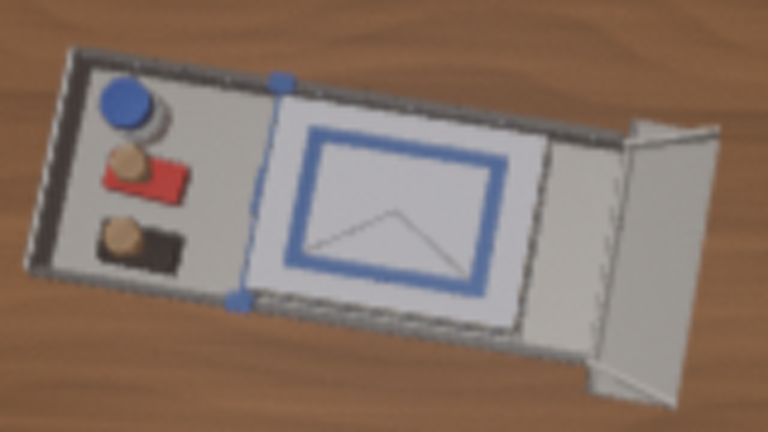

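View pics/s19.png

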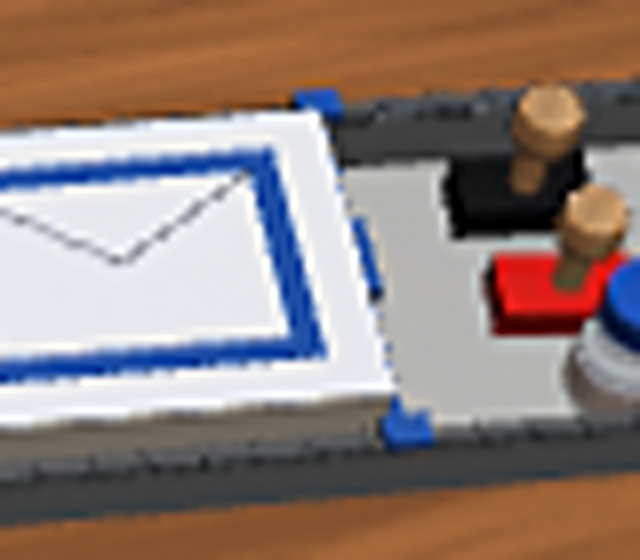

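The box lies flat and square against the divider. The divider is at its original pixels and everything else is in place, so I'm handing in.

```bash
python3 -c "
from h import *
print(job_done())"
```

```text
the job is handed in; nothing more can be done
None
```

The smaller white and blue box now lies flat behind the tray's lip, square against the blue divider, and the job is handed in at about 31 s of the 72 s allowed. `job_done()` reports no verdict.

- **Push:** I pushed on the rear face with the half-open fingers, turned the box about 20° to line it up with the tray, and slid it up the slope. With its middle past the lip I backed off so it tipped nose-down. I then pushed it on until it dropped flat.
- **Finding the divider:** I advanced in steps of about 0.4 mm. The push force had held at roughly 2–3.5 N. At the divider it rose to 5.5 N, then to 6–6.6 N with 0.1 mm more, and the tool stopped moving. That is below the divider's roughly 10 N slip force. I then backed off and lifted clear.
- **Last checks:** The tool read no contact force, and the box had not shifted when released. It is flat and centred. The divider showed no shift beyond sub-pixel noise, where a pixel is about 3 mm. In the final pictures the stamps, ink and the other things on the desk look unmoved; I checked these by eye only.
- **Disagreement:** The picture-based estimate of the divider was 3–10 mm off from where it was felt, so I went by touch. The tray foot also measured about 5–8 mm off the stated dimension, which did not affect the result.

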